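Pack the cool box on the cheese stall

TASK

Pack the open cool box for delivery: lay every small wrapped cheese from the table flat on the floor of the box, and slide the cold plate down into the close-fitting pocket inside the box until it stands on the bottom. Then put the lid on: swing the latch lever, which lies folded over the opening, up and out of the way, hook the lid's metal tongue under the lip on the box's far edge, swing the lid down until it is fully home, and only then fold the latch lever down over it to lock it. Leave the large cheese wheel and the jar where they are.

Things in the scene. Friction and masses are not known exactly. Their poses are not given: they have to be found in the camera images.
- box: Open grey cool box, fixed, 206 by 292 mm, rim at z 82 mm (box frame). Origin on the table below the centre of its inside; x points to the lip edge, away from the robot (within 12 degrees), z up. Inside: x -78..78, y -128..128 mm, floor at z 10 mm. The pocket block fills y -128..-86; cheeses go on the floor y -86..128: four fit two by two, centres at x -37 and 37, y -32 and 74 mm.
- pocket (a point): Centre of the mouth of the cold plate's pocket in the white block along the box's -y inner wall (box frame x 0, y -107, z 44 mm); axes as the box's. The pocket is 124 mm (x) by 28 mm (y), mouth bevelled 4 mm, 34 mm deep down to the box floor at z 10 mm; block walls 7 mm thick. The box wall beside it rises to z 82 mm.
- lip (a point): Middle of the free lower edge of the aluminium lip that runs along the box's whole far edge (box frame x 76, y 0, z 98 mm); axes as the box's. Below it is a slot 16 mm high (rim at z 82 to lip at z 98), open towards the robot and 26 mm deep (x 76 to 102 mm). The lip's top is at z 106 mm; the far rim is 32 mm thick (x 78..110).
- latch (a joint): Steel latch lever 14 mm wide, 8 thick, with a 20 mm ball knob at its end, 64 mm long, hinged at mid near wall of the box (axis along box y at x -104, y 0, z 101 mm). 0 = folded in level, towards box +x, just above a seated lid (locked); pi/2 = upright; 2.6 = stop, folded back outwards. Stays where left (1.5 N at the knob moves it). Starts at 0 to 0.3; open beyond 2.2 to let a tilted lid pass.
- latch_knob (a point): Centre of the black ball knob (20 mm across) at the end of the latch lever: 54 mm from the hinge along the lever and 6 mm off its middle line, on the side that is up at 0 (so at box frame x -50, z 107 mm when locked). Its x axis points along the lever away from the hinge, its y axis is the box's y.
- lid: Lid, flat on the table, 0.4 kg, balanced at its grip bar. Origin: centre of the plug's underside; x to the tongue, z up. Plug x -72..70, y -123..123, z 0..10 mm; grey panel x -96..72, y -146..146, z 10..22; metal tongue x 72..100, z 10..17; black upright grip bar 16 (x) by 90 mm (y), z 22..52, at x = y = 0. Home: origin at box x -6..2, y -5..5, z 72 mm, axes as the box's, plug inside the opening.
- lid_tongue (a point): Middle of the outer edge of the lid's tongue, mid-thickness (lid frame x 100, y 0, z 13.5 mm). When home it is some 18 to 26 mm under the lip, at z 85 mm of the box frame. It goes in with the opposite edge raised (about 8 to 18 degrees), as the plug is deeper than the play in the slot.
- lid_front (a point): Middle of the lid's top edge opposite the tongue (lid frame x -96, y 0, z 22 mm). When home it is at z 94 mm of the box frame.
- plate: White plastic cold plate, 0.2 kg, standing on its long narrow side: 120 mm (x) by 24 mm (y), 38 mm high, with a grip lug in the middle of its top, 40 mm (x) by 20 mm (y), z 38 to 58 mm. Origin: centre of its underside. In the pocket its origin is at z 10 mm of the box frame, its x along the box's x either way.
- pack1: Small cheese wrapped in white paper, 54 by 54 mm and 42 mm high, about 0.16 kg, lying flat; origin at the centre of its underside, z up. May be absent (None).
- pack2: Small cheese wrapped in white paper, 54 by 54 mm and 42 mm high, about 0.16 kg, lying flat; origin at the centre of its underside, z up. May be absent (None).
- pack3: Small cheese wrapped in white paper, 54 by 54 mm and 42 mm high, about 0.16 kg, lying flat; origin at the centre of its underside, z up. May be absent (None).
- pack4: Small cheese wrapped in white paper, 54 by 54 mm and 42 mm high, about 0.16 kg, lying flat; origin at the centre of its underside, z up. May be absent (None).
- wheel: Bystander: large wrapped cheese wheel, 130 mm across, 70 mm high; origin under its centre. Not to be moved.
- jar: Bystander: jar, 68 mm across, 85 mm high; origin under its centre. Not to be moved.
Not all that is in view belongs to the job. What is meant by the plate is not orange, and is the smaller of those in its own colour.

How it is judged:
By the outcome, as a careful person would: the job done as asked, in the order asked, and still so for the second after the job is handed in, with the robot touching nothing.
Of pack1, pack2, pack3, pack4 only 2 to 4 are there at a start; the rules pass over those that are not, and their reading is None.
At some moment in a run one of pack1, pack2, pack3, pack4 may be knocked a few centimetres aside while the robot is not near it.
It also fails if it takes over 210 s, if anything falls off the work surface, if the arm or the gripper's body presses on something with over 40 N, if the wrist force passes 120 N, or if a joint passes its speed limit or range.

ROBOT

A 6-joint arm with a two-finger parallel gripper is mounted at the origin on the work surface. World frame = base frame: x ahead of the robot, y to its left, z up, the work surface at z = 0. Lengths are in m, angles in rad, forces in N, time in s.
With the tool pointing down it reaches from about 0.35 to 0.925 m from the base axis. Payload 6.4 kg.
Tool frame: the origin (TCP) lies midway between the tips of the shut fingers; the grasp point (between the pads) lies 19 mm behind it; z points along the fingers, x is the direction in which the jaws open and shut, and the axes are right-handed (so a half turn about z gives the same grasp; the last joint's range is limited). The gripper opens to 94 mm and grips with 3 to 60 N. Pads are 16 mm wide; open, the fingers measure 119 mm over their backs; the gripper's body (75 mm by 177 mm) begins 78 mm behind the grasp point.
Start: joints at [1.098, 0.245, 1.558, -0, 1.339, -0.174], TCP at [0.191, 0.621, 0.205] pointing down, gripper open.
Joint ranges: [-3.13, 3.13], [-1.02, 2.26], [0.13, 2.54], [-0.95, 4.09], [0.21, 2.88], [-2.74, 2.74]. Speed limits (rad/s): [2.57, 2.57, 3.14, 3.14, 3.14, 3.14].

INTERFACE

Orientations are given as a rotation vector (axis times angle).
In Python, from station import readout, imaging, order gives the robot as it stands. The module is installed in compiled form; this text tells all that it offers.
- The arm moves only by the tool move_arm, never from a script. Its argument "commands" is a list of rows, each a list of 3 entries, a list of its own where there are three numbers: the shift along the tool's x, y, z each as a share of 120 mm, from -1 to 1, then the turn, a rotation vector about the tool's x, y, z each as a share of 30 degrees, from -1 to 1, then the closure, from -1 (fully open) to 1 (shut). In form: [[[dx, dy, dz], [ax, ay, az], gripper], ...]. A call has 1 to 8 rows; each row shifts and turns the pose as measured when the row begins, along the tool's axes as they then stand; what a row does not reach is not made up. A row lasts 1/12 s, in which the tool goes at most 41.7 mm and 7.16 degrees, less where a joint would pass 70% of its speed; a pose out of reach is approached as far as the arm can. A call with a number of a shift or a turn outside -1 to 1 is refused whole. A call with a gripper value outside its range is refused whole. The fingers move at their own pace and stop on an object; "newtons" is the grip in N (left out, the last holds). Time passes only in rows, so rows that do not move let the fingers close. It gives the time, the measured TCP pose, the force and the opening at its end, in the units of the state.
- readout.get_obs(): the state, without advancing time (a new reading comes with each control period).
- imaging.grab_frame(name): name is "scene" or "side" or "wrist"; returns a dict with "color" (384x512x3 uint8, red, green, blue), "camera_matrix" (3x3 intrinsics, pixels), "position" and "rotation" of the camera in the world; the wrist camera has in their place "T_tool_cam" (4x4, takes a point from camera to tool coordinates, whose origin is the TCP and whose axes are the tool frame's). Camera axes: x right, y down, z forward; pixel columns grow to the right and rows downward; lengths in m; the calibration is good to about 2 mm. A picture is of the moment at which its call begins: read the wrist's pose just before it. There is no depth.
- order.hand_in(): hands the job in, once; it reports no verdict.
The state is a dict: "t": time; "q": joint angles; "qd": joint speeds; "tau": joint torques, N m; "ee_pos": TCP position; "tcp_rot": TCP orientation; "ft_force": force on the tool from outside, world axes, zero at the start; "wrist_torque": the same for the moment, N m; "opening": opening from 0.0 (shut) to 1.0 (fully open).
Only numpy, scipy, OpenCV 4.12 (cv2) and the standard library are available. Lean on these libraries where they do the work, as an engineer would, in place of code of your own. Each camera call takes 0.05 s, during which the arm holds its last target. There are 200 camera calls.

## Working session

There is one attempt and no reset: what is moved stays moved. The work goes in short steps, Python scripts to look and compute and a tool call to move; the robot and the scene stay as the last step left them, time stands still between calls to the robot, and variables do not carry over. Pictures are saved under pics/ and viewed, about 12 in all and at most 16, crops included, and the job is handed in when it is done.

Besides the shell and the picture viewer there is one more tool, called after ">>>" as a command line: name --argument value ..., lists and objects as JSON in quotes. move_arm: Moves the arm, as the interface text tells. Shift numbers are shares of 120 mm and turn numbers shares of 30 degrees, none past 1 either way. Its arguments: {"type":"object","properties":{"commands":{"type":"array","items":{"type":"array"}},"newtons":{"type":"number"}},"required":["commands"]}

```bash
mkdir -p pics; ls; cat > h.py <<'E'
import numpy as np, cv2
from scipy.spatial.transform import Rotation as R
from station import readout, imaging, order
def obs(): return readout.get_obs()
def frame(n):
    o=obs(); f=imaging.grab_frame(n)
    if n=="wrist":
        T=np.eye(4);T[:3,:3]=R.from_rotvec(o["tcp_rot"]).as_matrix();T[:3,3]=o["ee_pos"]
        C=T@np.array(f["T_tool_cam"]); f["rotation"]=C[:3,:3]; f["position"]=C[:3,3]
    f["rotation"]=np.array(f["rotation"])
    if f["rotation"].shape!=(3,3): f["rotation"]=R.from_rotvec(f["rotation"]).as_matrix()
    f["position"]=np.array(f["position"]); return f
def save(f,p,s=1.0): cv2.imwrite(p,cv2.resize(cv2.cvtColor(f["color"],cv2.COLOR_RGB2BGR),None,fx=s,fy=s,interpolation=cv2.INTER_CUBIC))
def ray(f,u,v):
    d=f["rotation"]@np.linalg.inv(f["camera_matrix"])@np.array([u,v,1.]); return f["position"],d/np.linalg.norm(d)
def onz(f,u,v,z):
    p,d=ray(f,u,v); return p+d*(z-p[2])/d[2]
def proj(f,X):
    c=f["rotation"].T@(np.asarray(X)-f["position"]); c=f["camera_matrix"]@c; return c[:2]/c[2]
def two(f,a,g,b):
    p,d=ray(f,*a);q,e=ray(g,*b);A=np.stack([d,-e],1);s=np.linalg.lstsq(A,q-p,rcond=None)[0]
    x=p+s[0]*d;y=q+s[1]*e;return (x+y)/2,np.linalg.norm(x-y)
E
python3 - <<'E'
from h import *
for n in("scene","side","wrist"):
    f=frame(n); save(f,f"pics/{n}0.png",1.5); print(n,f["position"].round(3),f["rotation"].round(3).tolist(),np.array(f["camera_matrix"]).round(1).tolist())
print(obs())
print(np.array(imaging.grab_frame("wrist")["T_tool_cam"]).round(3))
E
```

```text
pics
scene [1.161 0.3   1.046] [[-0.436, 0.719, -0.541], [0.9, 0.34, -0.273], [-0.012, -0.606, -0.795]] [[406.6, 0.0, 251.4], [0.0, 406.6, 191.1], [0.0, 0.0, 1.0]]
side [ 0.246 -1.211  0.782] [[0.977, -0.121, 0.178], [-0.214, -0.468, 0.858], [-0.021, -0.876, -0.483]] [[496.7, 0.0, 261.2], [0.0, 496.7, 192.9], [0.0, 0.0, 1.0]]
wrist [0.12  0.643 0.384] [[0.295, 0.924, 0.244], [0.956, -0.285, -0.077], [-0.002, 0.256, -0.967]] [[283.1, 0.0, 249.8], [0.0, 283.1, 195.7], [0.0, 0.0, 1.0]]
{'t': 0.15, 'q': array([ 1.09790332e+00,  2.45657262e-01,  1.55868807e+00, -1.06204383e-05,
        1.33870844e+00, -1.74109067e-01]), 'qd': array([ 5.09104836e-05, -3.74638579e-03, -3.00464830e-03,  3.64009857e-04,
        1.27608245e-03,  1.44264516e-03]), 'tau': array([ 6.50637267e-04, -4.16263211e+01, -3.14984715e+01,  6.84681349e-02,
        3.15885153e-02, -1.23169120e-04]), 'ee_pos': array([0.19112945, 0.62079795, 0.20462088]), 'tcp_rot': array([ 2.52679689e+00,  1.86567648e+00, -2.04694832e-03]), 'ft_force': array([-0.44971882,  0.46790534,  0.11221764]), 'wrist_torque': array([-0.00045759, -0.02388057,  0.00951096]), 'opening': 0.999881592234804}
[[ 1.    -0.001 -0.     0.   ]
 [ 0.001  0.967  0.257 -0.075]
 [ 0.    -0.257  0.967 -0.179]
 [ 0.     0.     0.     1.   ]]
```

View pics/scene0.png

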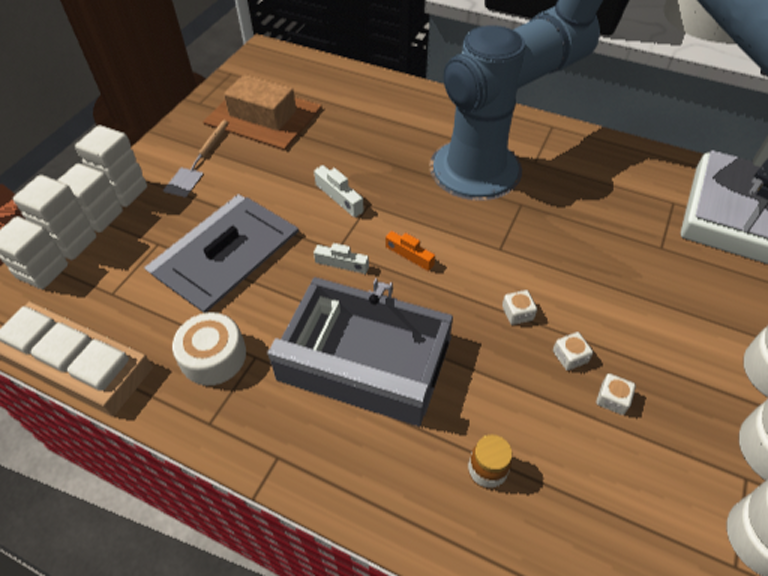

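View pics/side0.png

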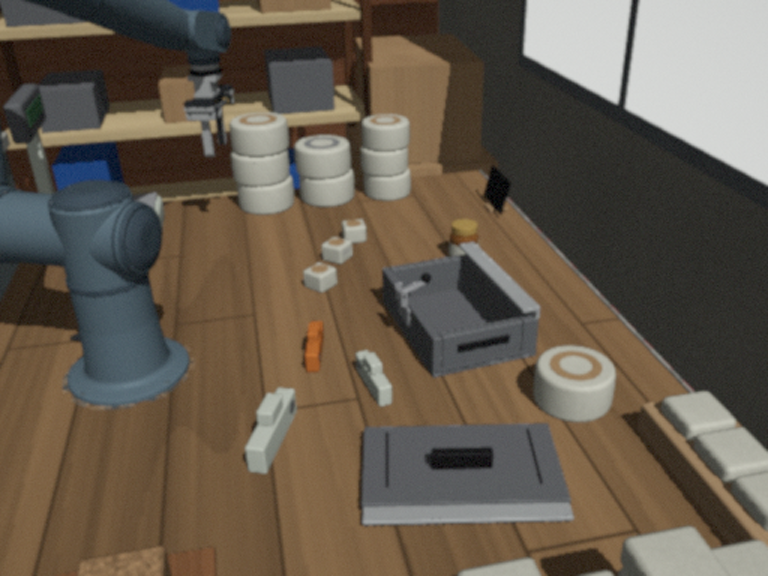

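The scene view shows three packs at about (520,305), (573,348) and (616,390). White bars sit at (340,190) and (341,257), an orange one at (410,250), the lid at (223,250), the box at (362,350) and the latch knob at about (378,292). In the side view the bars are at (270,430) and (374,377).

```bash
python3 - <<'E'
from h import *
f=frame("scene");g=frame("side")
S=lambda f,u,v,z:onz(f,u/1.5,v/1.5,z).round(4)
for n,p in dict(p1=(519,303),p2=(573,345),p3=(618,388)).items(): print(n,S(f,*p,.042))
for n,p in dict(barA_l=(320,178),barA_r=(357,208),barB_l=(315,255),barB_r=(367,267)).items(): print(n,S(f,*p,.038))
for n,p in dict(nearL=(314,281),nearR=(452,316)).items(): print('box',n,S(f,*p,.082))
for n,p in dict(farL=(268,352),farR=(427,391)).items(): print('lip',n,S(f,*p,.106))
for n,p in dict(a=(147,268),b=(238,196),c=(299,234),d=(208,302)).items(): print('lid',n,S(f,*p,.022))
print('barlid',S(f,221,240,.052), S(g,461,455,.052))
print('knob',two(f,(377/1.5,298/1.5),g,(426/1.5,278/1.5)))
print('wheel',S(f,208,342,.07),'jar',S(f,493,455,.085))
# colour contours of white bars
hsv=cv2.cvtColor(f["color"],cv2.COLOR_RGB2HSV)
m=((hsv[...,1]<40)&(hsv[...,2]>120)).astype(np.uint8)
for c in cv2.findContours(m,cv2.RETR_EXTERNAL,cv2.CHAIN_APPROX_NONE)[0]:
    if cv2.contourArea(c)>60: print((np.array(cv2.boundingRect(c))*1.5).round(),cv2.contourArea(c),[np.round(x,1) for x in cv2.minAreaRect(c)])
E
```

```text
p1 [0.3923 0.2337 0.042 ]
p2 [0.4435 0.3578 0.042 ]
p3 [0.4989 0.4558 0.042 ]
barA_l [ 0.2376 -0.313   0.038 ]
barA_r [ 0.2895 -0.1866  0.038 ]
barB_l [ 0.4548 -0.2046  0.038 ]
barB_r [ 0.4367 -0.0877  0.038 ]
box nearL [ 0.5461 -0.1508  0.082 ]
box nearR [0.5071 0.1302 0.082 ]
lip farL [ 0.7378 -0.1348  0.106 ]
lip farR [0.6869 0.1533 0.106 ]
lid a [ 0.6321 -0.5254  0.022 ]
lid b [ 0.361  -0.4701  0.022 ]
lid c [ 0.4047 -0.276   0.022 ]
lid d [ 0.6506 -0.3513  0.022 ]
barlid [ 0.515  -0.4048  0.052 ] [ 0.506 -0.422  0.052]
knob (array([ 0.55964902, -0.00604895,  0.12171974]), np.float64(0.006696310518788646))
wheel [ 0.7517 -0.2659  0.07  ] jar [0.7371 0.2927 0.085 ]
[  0. 408. 276. 168.] 2844.5 [array([ 83.2, 341.1]), array([214. ,  32.6]), np.float64(31.4)]
[728. 400.  40. 174.] 1739.0 [array([498. , 324.5]), array([115.,  26.]), np.float64(90.0)]
[597. 374.  38.  36.] 171.5 [array([410.4, 262. ]), array([21.5, 21.2]), np.float64(18.4)]
[  0. 372. 396. 204.] 367.0 [array([131.2, 316. ]), array([295.6,   2.7]), np.float64(27.3)]
[ 68. 339.  57.  50.] 640.0 [array([ 62.8, 240.8]), a
[... 978 characters left out ...]
array([129.4, 155.3]), array([ 6.1, 80.1]), np.float64(51.7)]
[170. 168.  33.  22.] 172.0 [array([123.4, 118.7]), array([18.3, 13.6]), np.float64(18.4)]
[315. 165.  46.  51.] 416.5 [array([225.4, 124.6]), array([38.5, 16.7]), np.float64(40.6)]
[ 14. 158.  94.  57.] 886.0 [array([ 40.2, 123.1]), array([23.8, 65.3]), np.float64(67.1)]
[681. 150.  87. 102.] 1884.0 [array([487.3, 132.6]), array([58.7, 59.8]), np.float64(10.1)]
[ 75. 124.  50.  34.] 397.0 [array([65.8, 93.3]), array([18.4, 29. ]), np.float64(45.0)]
[598.   0. 170.  80.] 1455.0 [array([459.3,  19.9]), array([115.2,  40.4]), np.float64(12.9)]
[426.   0. 104.  24.] 241.0 [array([318.7,   3.8]), array([69.4,  8.9]), np.float64(12.9)]
```

```bash
cat >> h.py <<'E'
def plan(xyz,yaw=None,o=None,down=True):
    """turn (rows) first, then shift; tool pointing down with x at yaw deg (mod 180)"""
    o=o or obs(); M=R.from_rotvec(o["tcp_rot"]); m=M.as_matrix()
    cur=np.degrees(np.arctan2(m[1,0],m[0,0]))
    if yaw is None: yaw=cur
    d=(yaw-cur+90)%180-90; yw=np.radians(cur+d)
    T=R.from_matrix(np.array([[np.cos(yw),np.sin(yw),0],[np.sin(yw),-np.cos(yw),0],[0,0,-1]]))
    rv=np.degrees((M.inv()*T).as_rotvec()); k=max(1,int(np.ceil(np.linalg.norm(rv)/7)))
    s=T.inv().apply(np.array(xyz)-o["ee_pos"]); n=max(1,int(np.ceil(np.linalg.norm(s)/.040)))
    print("pos",o["ee_pos"].round(4),"yaw %.1f q6 %.2f"%(cur,o["q"][5]),"F",o["ft_force"].round(1),"op %.3f"%o["opening"],"t %.1f"%o["t"])
    print(f"turn {rv.round(1)} deg: {k} rows of {(rv/k/30).round(3)};  shift {(s*1000).round(1)} mm (total shares {(s/.12).round(3)}): {n} rows of {(s/n/.12).round(3)}")
E
python3 -c "
from h import *
plan((.42,.36,.25))"
```

```text
pos [0.1913 0.621  0.2051] yaw 72.9 q6 -0.17 F [-0.6  0.7  0. ] op 0.998 t 0.3
turn [-0.  0. -0.] deg: 1 rows of [-0.     0.001 -0.   ];  shift [-182.1  295.5  -44.9] mm (total shares [-1.518  2.462 -0.374]): 9 rows of [-0.169  0.274 -0.042]
```

>>> move_arm --commands '[[[-0.17,0.274,-0.042],[0,0,0],-1],[[-0.17,0.274,-0.042],[0,0,0],-1],[[-0.17,0.274,-0.042],[0,0,0],-1],[[-0.17,0.274,-0.042],[0,0,0],-1],[[-0.17,0.274,-0.042],[0,0,0],-1],[[-0.17,0.274,-0.042],[0,0,0],-1],[[-0.17,0.274,-0.042],[0,0,0],-1],[[-0.17,0.274,-0.042],[0,0,0],-1]]'

```text
t: 0.97
ee_pos: [0.397, 0.3828, 0.2444]
tcp_rot: [-2.514, -1.884, 0.005]
ft_force: [0.9, 0.5, -0.0]
opening: 1.004
```

```bash
python3 -c "
from h import *
plan((.42,.36,.25))
f=frame('wrist'); save(f,'pics/w1.png',1.5); print(obs()['qd'].round(3),obs()['ee_pos'].round(4))
for p in ((.392,.234),(.4435,.358),(.499,.456)): print((proj(f,(*p,.042))*1.5).round())"
```

```text
pos [0.397  0.3828 0.2444] yaw 73.7 q6 -0.72 F [ 0.9  0.5 -0. ] op 1.004 t 1.0
turn [-0.1  0.1 -0. ] deg: 1 rows of [-0.004  0.004 -0.   ];  shift [-15.5  28.5  -5.6] mm (total shares [-0.129  0.238 -0.046]): 1 rows of [-0.129  0.238 -0.046]
[ 0.092  0.011 -0.01   0.045 -0.017  0.16 ] [0.4019 0.3787 0.2457]
[221. 305.]
[363. 320.]
[478. 345.]
```

View pics/w1.png

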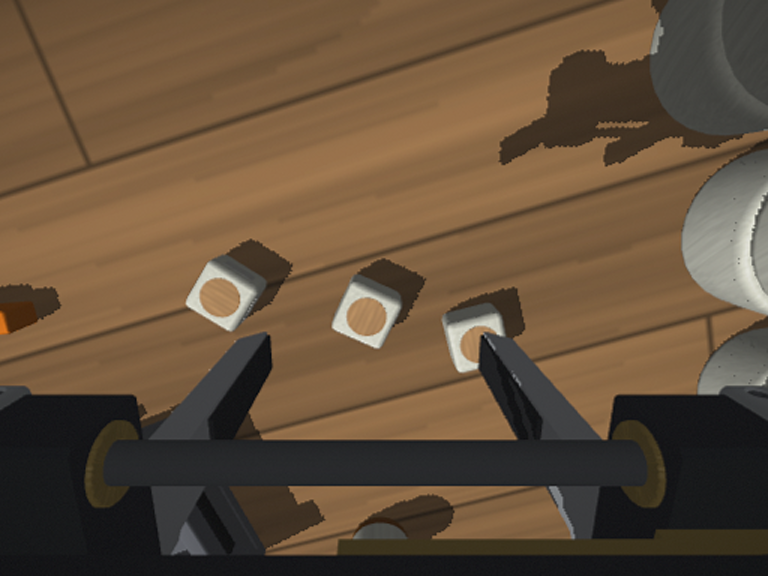

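The wrist view shows packs with labels at (219,297), (366,317) and (480,345). The long axis of the gripper body lies along the tool's x axis.

```bash
cat >> h.py <<'E'
def packs(f,near):
    hsv=cv2.cvtColor(f["color"],cv2.COLOR_RGB2HSV)
    m=((hsv[...,1]<60)&(hsv[...,2]>150)).astype(np.uint8)
    for p in near:
        u,v=proj(f,(*p,.042)); w=np.zeros_like(m); cv2.circle(w,(int(u),int(v)),45,1,-1)
        cs=cv2.findContours(m*w,cv2.RETR_EXTERNAL,cv2.CHAIN_APPROX_NONE)[0]
        c=max(cs,key=cv2.contourArea)[:,0]
        X=np.array([onz(f,*q,.042)[:2] for q in c])*1000
        r=cv2.minAreaRect(X.astype(np.float32)); print("pack",np.round(r[0],1),np.round(r[1],1),"yaw %.1f"%(r[2]%90))
E
python3 -c "
from h import *
f=frame('wrist')
packs(f,((.392,.234),(.4435,.358),(.499,.456)))
for u,v in((219,297),(366,317),(480,345)): print(onz(f,u/1.5,v/1.5,.042).round(4))
"
```

```text
pack [384.9 235.2] [50.9 48.6] yaw 39.4
pack [440.6 360. ] [51.1 49.1] yaw 48.4
pack [495.2 454.5] [52.5 54.6] yaw 89.0
[0.3897 0.2299 0.042 ]
[0.4479 0.356  0.042 ]
[0.5065 0.4531 0.042 ]
```

```bash
python3 -c "
from h import *
plan((.502,.454,.15),89)"
```

```text
pos [0.3997 0.3813 0.2453] yaw 73.3 q6 -0.72 F [-0.3  0.1 -0.1] op 0.998 t 1.1
turn [ -0.    0.1 -15.7] deg: 3 rows of [-0.     0.001 -0.175];  shift [ 74.5 101.   95.3] mm (total shares [0.621 0.842 0.794]): 4 rows of [0.155 0.21  0.198]
```

>>> move_arm --commands '[[[0,0,0],[0,0,-0.175],-0.8],[[0,0,0],[0,0,-0.175],-0.8],[[0,0,0],[0,0,-0.175],-0.8],[[0.155,0.21,0.198],[0,0,0],-0.8],[[0.155,0.21,0.198],[0,0,0],-0.8],[[0.155,0.21,0.198],[0,0,0],-0.8],[[0.155,0.21,0.198],[0,0,0],-0.8],[[0,0,0],[0,0,0],-0.8]]' --newtons 20

```text
t: 1.73
ee_pos: [0.5026, 0.4616, 0.1475]
tcp_rot: [-2.225, -2.217, -0.006]
ft_force: [-0.5, -0.9, -2.3]
opening: 0.897
```

```bash
python3 -c "
from h import *
f=frame('wrist'); save(f,'pics/w2.png',1.0)
packs(f,((.503,.454),))
plan((.502,.454,.012),89)"
```

```text
pack [497.7 456.1] [50.2 50.1] yaw 89.7
pos [0.5016 0.4614 0.1506] yaw 89.8 q6 -0.99 F [-0.1 -0.4 -0.5] op 0.900 t 1.8
turn [ 0.2 -0.2  0.8] deg: 1 rows of [ 0.007 -0.008  0.027];  shift [ -7.4   0.5 138.6] mm (total shares [-0.062  0.004  1.155]): 4 rows of [-0.015  0.001  0.289]
```

View pics/w2.png

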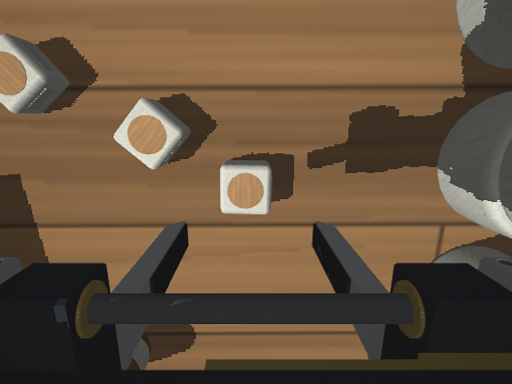

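The picture shows the pack squarely in front of the gripper, with its label at (245,190). I'll descend and grip it.

>>> move_arm --commands '[[[-0.012,0,0.29],[0,0,0],-0.8],[[-0.012,0,0.29],[0,0,0],-0.8],[[-0.012,0,0.29],[0,0,0],-0.8],[[-0.012,0,0.24],[0,0,0],-0.8],[[0,0,0.02],[0,0,0],-0.8],[[0,0,0],[0,0,0],1],[[0,0,0],[0,0,0],1],[[0,0,0],[0,0,0],1]]'

```text
t: 2.45
ee_pos: [0.5026, 0.4647, 0.0263]
tcp_rot: [2.217, 2.223, 0.04]
ft_force: [0.5, -0.6, 0.1]
opening: 0.721
```

>>> move_arm --commands '[[[0,0,0],[0,0,0],1],[[0,0,0],[0,0,0],1]]'

```text
t: 2.62
ee_pos: [0.5045, 0.4661, 0.0313]
tcp_rot: [2.215, 2.222, 0.05]
ft_force: [-0.3, 1.1, -1.5]
opening: 0.581
```

```bash
python3 -c "
from h import *
plan((.50,.06,.25),99)"
```

```text
pos [0.5045 0.4661 0.0313] yaw 90.2 q6 -1.00 F [-0.3  1.1 -1.5] op 0.581 t 2.6
turn [ 1.5 -1.  -8.8] deg: 2 rows of [ 0.026 -0.017 -0.147];  shift [-400.4  -68.  -218.7] mm (total shares [-3.336 -0.567 -1.822]): 12 rows of [-0.278 -0.047 -0.152]
```

The grip sits too high: the TCP is at z .031. I'll reopen, correct the tilt, go lower and grip again.

>>> move_arm --commands '[[[0,0,0],[0.03,-0.03,0.03],-0.8],[[0,0,0],[0.02,0,0],-0.8],[[0,0,0],[0,0,0],-0.8]]'

```text
t: 2.87
ee_pos: [0.5066, 0.4676, 0.0362]
tcp_rot: [-2.233, -2.205, -0.013]
ft_force: [-0.6, -0.2, -1.0]
opening: 0.759
```

```bash
python3 -c "
from h import *
plan((.502,.456,.012),90); print(obs()['qd'].round(3))
f=frame('wrist'); packs(f,((.503,.454),))
plan((.502,.456,.012),90); print(obs()['qd'].round(3))"
```

```text
pos [0.5066 0.4676 0.0362] yaw 89.3 q6 -0.98 F [-0.6 -0.2 -1. ] op 0.759 t 2.9
turn [ 0.2 -0.5 -0.7] deg: 1 rows of [ 0.007 -0.015 -0.024];  shift [-11.6  -4.6  24.2] mm (total shares [-0.097 -0.038  0.202]): 1 rows of [-0.097 -0.038  0.202]
[ 0.006 -0.017 -0.009 -0.001 -0.004  0.009]
pack [480.5 448.5] [15.1 27.9] yaw 26.0
pos [0.5067 0.4678 0.0364] yaw 89.3 q6 -0.98 F [-0.3  0.2  0.7] op 0.801 t 2.9
turn [ 0.2 -0.5 -0.7] deg: 1 rows of [ 0.008 -0.016 -0.024];  shift [-11.8  -4.7  24.4] mm (total shares [-0.098 -0.039  0.203]): 1 rows of [-0.098 -0.039  0.203]
[ 0.002  0.002  0.01  -0.004 -0.007  0.003]
```

>>> move_arm --commands '[[[0,0,0],[0,0,0],-0.8],[[0,0,0],[0,0,0],-0.8]]'

```text
t: 3.08
ee_pos: [0.5072, 0.4681, 0.0373]
tcp_rot: [-2.233, -2.206, -0.017]
ft_force: [-0.3, 0.8, -0.3]
opening: 0.893
```

```bash
python3 -c "
from h import *
plan((.502,.456,.012),90); print(obs()['qd'].round(3))"
```

```text
pos [0.5072 0.4681 0.0373] yaw 89.3 q6 -0.98 F [-0.3  0.8 -0.3] op 0.893 t 3.1
turn [ 0.3 -0.5 -0.7] deg: 1 rows of [ 0.011 -0.018 -0.024];  shift [-12.1  -5.2  25.3] mm (total shares [-0.101 -0.044  0.211]): 1 rows of [-0.101 -0.044  0.211]
[ 0.    -0.004  0.003  0.001 -0.    -0.002]
```

>>> move_arm --commands '[[[-0.05,-0.02,0.12],[0,0,0],-0.8],[[-0.05,-0.02,0.1],[0,0,0],-0.8],[[0,0,0.01],[0,0,0],-0.8]]'

```text
t: 3.33
ee_pos: [0.5031, 0.4568, 0.0099]
tcp_rot: [-2.233, -2.207, -0.023]
ft_force: [-0.6, -0.4, 0.1]
opening: 0.899
```

```bash
python3 -c "
from h import *
plan((.502,.456,.012),90); print(obs()['qd'].round(3))"
```

```text
pos [0.5031 0.4568 0.0099] yaw 89.3 q6 -0.99 F [-0.6 -0.4  0.1] op 0.899 t 3.3
turn [ 0.5 -0.7 -0.7] deg: 1 rows of [ 0.017 -0.022 -0.023];  shift [-0.8 -1.1 -2.1] mm (total shares [-0.007 -0.009 -0.017]): 1 rows of [-0.007 -0.009 -0.017]
[ 0.006  0.017 -0.013  0.007 -0.016  0.001]
```

>>> move_arm --commands '[[[0,0,0.01],[0,0,0],1],[[0,0,0.01],[0,0,0],1],[[0,0,0.01],[0,0,0],1],[[0,0,0.01],[0,0,0],1],[[0,0,0.01],[0,0,0],1],[[0,0,0.01],[0,0,0],1],[[0,0,0.01],[0,0,0],1]]'

```text
t: 3.92
ee_pos: [0.5042, 0.459, 0.005]
tcp_rot: [-2.232, -2.206, -0.027]
ft_force: [-2.9, -2.8, 7.8]
opening: 0.576
```

>>> move_arm --commands '[[[0,0,-0.25],[0,0,0],1],[[0,0,-0.3],[0,0,0],1],[[0,0,-0.34],[0,0,0],1],[[0,0,-0.34],[0,0,0],1],[[-0.2,0,-0.28],[0,0,0],1],[[-0.25,0,-0.22],[0,0,0],1],[[-0.3,-0.05,-0.1],[0,0,0],1],[[-0.34,-0.03,0],[0,0,0],1]]'

```text
t: 4.58
ee_pos: [0.4872, 0.3227, 0.2262]
tcp_rot: [-2.223, -2.218, 0.003]
ft_force: [0.7, -0.1, -1.4]
opening: 0.576
```

>>> move_arm --commands '[[[-0.34,-0.04,0],[0,0,0],1],[[-0.34,-0.04,0],[0,0,0],1],[[-0.34,-0.04,0],[0,0,0],1],[[-0.34,-0.04,0],[0,0,0],1],[[-0.34,-0.04,0],[0,0,0],1],[[-0.34,-0.04,0],[0,0,0],1],[[-0.34,-0.04,0],[0,0,0],1],[[0,0,0],[0,0,0],1]]'

```text
t: 5.25
ee_pos: [0.4471, 0.0267, 0.2255]
tcp_rot: [2.224, 2.216, -0.015]
ft_force: [-0.2, 0.4, -2.6]
opening: 0.577
```

```bash
python3 -c "
from h import *
f=frame('wrist');save(f,'pics/w3.png',1.5)
plan((.47,.0,.25),90); print(obs()['qd'].round(3))"
```

```text
pos [0.4472 0.0291 0.2254] yaw 89.9 q6 -1.75 F [-0.2 -0.4 -2.2] op 0.574 t 5.3
turn [-0.3  0.4 -0.1] deg: 1 rows of [-0.01   0.012 -0.004];  shift [-29.1  22.8 -24.6] mm (total shares [-0.243  0.19  -0.205]): 2 rows of [-0.121  0.095 -0.102]
[ 0.083  0.021 -0.018  0.03  -0.001  0.034]
```

View pics/w3.png

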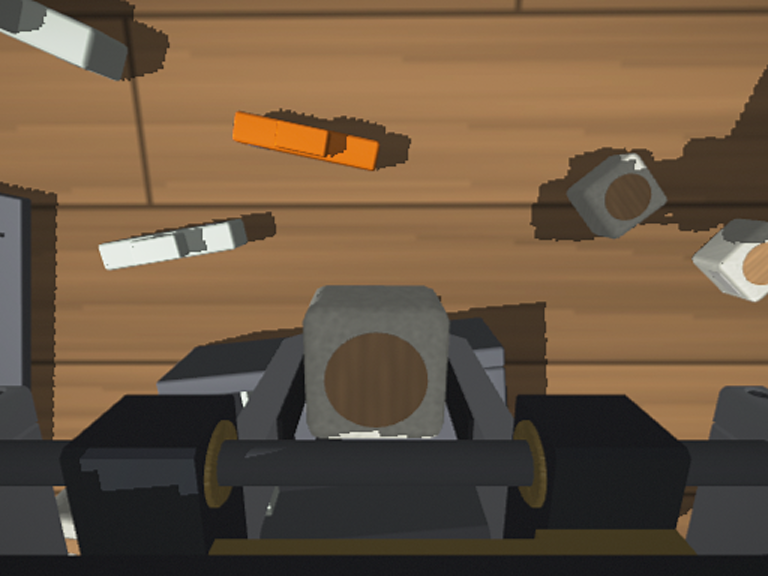

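The image top points toward the robot. It shows the plate at (172,243), the orange bar at (305,140), and the held pack over the near edge of the box. I'll move further out to see the box.

>>> move_arm --commands '[[[-0.03,0.1,-0.2],[0,0,0],1],[[-0.04,0.24,-0.15],[0,0,0],1],[[-0.04,0.33,-0.06],[0,0,0],1],[[-0.04,0.33,0],[0,0,0],1],[[-0.04,0.33,0],[0,0,0],1],[[-0.04,0.33,0],[0,0,0],1],[[-0.02,0.33,0],[0,0,0],1],[[0,0.15,0],[0,0,0],1]]'

```text
t: 5.97
ee_pos: [0.7091, 0.0051, 0.2665]
tcp_rot: [-2.213, -2.218, 0.024]
ft_force: [0.1, 0.3, -2.2]
opening: 0.576
```

>>> move_arm --commands '[[[0,0,0],[0,0,0],1]]'

```text
t: 6.05
ee_pos: [0.7115, 0.0063, 0.2641]
tcp_rot: [-2.21, -2.219, 0.026]
ft_force: [0.0, -0.4, -2.4]
opening: 0.578
```

```bash
python3 -c "
from h import *
f=frame('wrist');save(f,'pics/w4.png',1.5)
import pickle; pickle.dump(f,open('w4.pkl','wb'))
plan((.70,.0,.28),90); print(obs()['qd'].round(3))"
```

```text
pos [0.7099 0.0065 0.2637] yaw 90.2 q6 -1.72 F [-1.   0.2 -1.8] op 0.576 t 6.1
turn [-1.2  0.3  0.2] deg: 1 rows of [-0.039  0.008  0.008];  shift [ -6.5  -9.9 -16.3] mm (total shares [-0.055 -0.083 -0.136]): 1 rows of [-0.055 -0.083 -0.136]
[-0.005 -0.067  0.072 -0.002  0.011 -0.004]
```

View pics/w4.png

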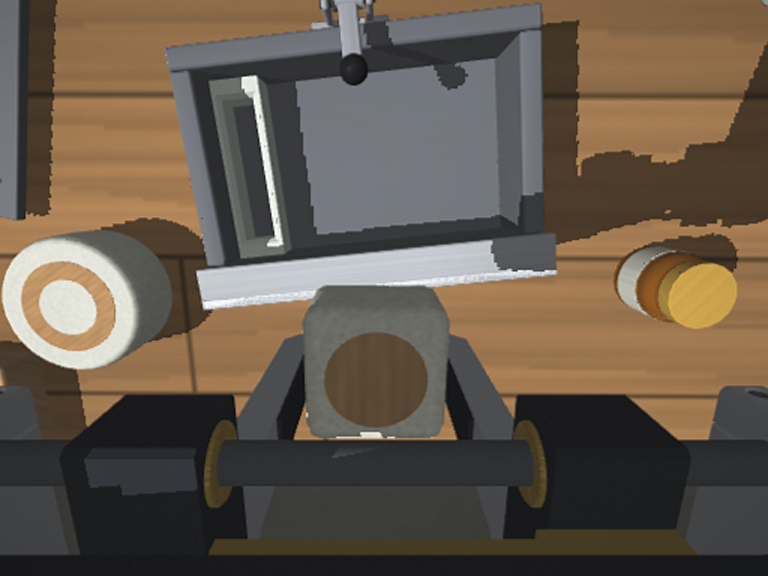

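The view shows the whole box: outer rim corners at (166,46) and (541,3), the lip's inner top edge from (198,270) to (554,233), the pocket block around (250,165) and the knob at (353,70).

```bash
cat > b.py <<'E'
from h import *
import pickle; f=pickle.load(open('w4.pkl','rb'))
P=lambda u,v,z:onz(f,u/1.5,v/1.5,z)[:2]
src=[(-96,-146,82),(-96,146,82),(76,-146,106),(76,146,106),(110,-146,106),(110,146,106)]
px=[(166,47),(541,3),(198,270),(554,233),(203,308),(557,272)]
A=np.array([s[:2] for s in src],float); B=np.array([P(*p,s[2]/1000)*1000 for p,s in zip(px,src)])
a=A-A.mean(0);b=B-B.mean(0); H=a.T@b; th=np.arctan2(H[0,1]-H[1,0],H[0,0]+H[1,1])
Rm=np.array([[np.cos(th),-np.sin(th)],[np.sin(th),np.cos(th)]]); t=B.mean(0)-Rm@A.mean(0)
print("box origin",t.round(1),"yaw",np.degrees(th).round(2)); print((B-(A@Rm.T+t)).round(1).tolist())
def W(x,y,z): return (*((Rm@[x,y]+t)/1000),z/1000)
for q in [(-78,128,10),(78,128,10),(-62,-93,44),(62,-93,44),(-62,-121,44),(-78,-128,82),(-78,128,82),(-50,0,107)]: print(q,np.round(W(*q),4),(proj(f,W(*q))*1.5).round())
E
python3 b.py
```

```text
box origin [613.1  -2.9] yaw 6.13
[[1.1, 2.6], [1.9, -1.8], [0.2, 2.4], [0.4, -2.5], [-1.5, -0.1], [-2.0, -0.5]]
(-78, 128, 10) [0.5219 0.116  0.01  ] [495.  58.]
(78, 128, 10) [0.677  0.1327 0.01  ] [500. 227.]
(-62, -93, 44) [ 0.5613 -0.102   0.044 ] [252.  96.]
(62, -93, 44) [ 0.6846 -0.0888  0.044 ] [275. 237.]
(-62, -121, 44) [ 0.5643 -0.1299  0.044 ] [220.  99.]
(-78, -128, 82) [ 0.5492 -0.1385  0.082 ] [190.  68.]
(-78, 128, 82) [0.5219 0.116  0.082 ] [520.  30.]
(-50, 0, 107) [ 0.5634 -0.0083  0.107 ] [356.  81.]
```

```bash
cat >> b.py <<'E'
BY=np.degrees(th)
E
python3 - <<'E'
from b import *
o=obs();p=onz(f,376/1.5,380/1.5,o["ee_pos"][2]+.037);print("held offset",(p-o["ee_pos"]).round(4))
print(W(38,-32,0))
plan(W(38,-32,130),BY+90)
E
```

```text
box origin [613.1  -2.9] yaw 6.13
[[1.1, 2.6], [1.9, -1.8], [0.2, 2.4], [0.4, -2.5], [-1.5, -0.1], [-2.0, -0.5]]
(-78, 128, 10) [0.5219 0.116  0.01  ] [495.  58.]
(78, 128, 10) [0.677  0.1327 0.01  ] [500. 227.]
(-62, -93, 44) [ 0.5613 -0.102   0.044 ] [252.  96.]
(62, -93, 44) [ 0.6846 -0.0888  0.044 ] [275. 237.]
(-62, -121, 44) [ 0.5643 -0.1299  0.044 ] [220.  99.]
(-78, -128, 82) [ 0.5492 -0.1385  0.082 ] [190.  68.]
(-78, 128, 82) [0.5219 0.116  0.082 ] [520.  30.]
(-50, 0, 107) [ 0.5634 -0.0083  0.107 ] [356.  81.]
held offset [-0.0016  0.0007  0.037 ]
(np.float64(0.6542677279562524), np.float64(-0.0307032601802498), 0.0)
pos [0.7099 0.0065 0.2637] yaw 90.2 q6 -1.72 F [-1.   0.2 -1.8] op 0.576 t 6.1
turn [-1.2  0.2 -5.9] deg: 1 rows of [-0.039  0.006 -0.196];  shift [-31.1 -59.3 133.7] mm (total shares [-0.259 -0.494  1.114]): 4 rows of [-0.065 -0.124  0.279]
```

>>> move_arm --commands '[[[0,0,0],[-0.04,0.006,-0.2],1],[[-0.13,-0.25,0.1],[0,0,0],1],[[-0.13,-0.25,0.2],[0,0,0],1],[[0,0,0.3],[0,0,0],1],[[0,0,0.3],[0,0,0],1],[[0,0,0.2],[0,0,0],1],[[0,0,0],[0,0,0],1]]'

```text
t: 6.68
ee_pos: [0.6435, -0.0243, 0.1271]
tcp_rot: [-2.079, -2.353, 0.003]
ft_force: [0.2, 0.5, -2.4]
opening: 0.574
```

```bash
sed -i 's/^print/#print/; s/^for q/#for q/; s/; print((B.*$//' b.py; sed -i '/^print((B/d' b.py; python3 - <<'E'
from b import *
plan(W(38,-32,16.5),BY+90)
E
```

```text
pos [ 0.6435 -0.0243  0.1271] yaw 97.1 q6 -1.91 F [ 0.2  0.5 -2.4] op 0.574 t 6.7
turn [-0.2 -0.   1. ] deg: 1 rows of [-0.005 -0.     0.032];  shift [ -7.5  10.  110.6] mm (total shares [-0.062  0.083  0.922]): 3 rows of [-0.021  0.028  0.307]
```

>>> move_arm --commands '[[[-0.02,0.028,0.2],[0,0,0.03],1],[[-0.02,0.028,0.25],[0,0,0],1],[[-0.02,0.028,0.22],[0,0,0],1],[[0,0,0.1],[0,0,0],1],[[0,0,0],[0,0,0],1]]'

```text
t: 7.1
ee_pos: [0.6535, -0.0268, 0.039]
tcp_rot: [2.093, 2.341, -0.0]
ft_force: [-0.3, 0.5, -2.2]
opening: 0.577
```

```bash
python3 - <<'E'
from b import *
plan(W(38,-32,16.5),BY+90)
E
```

```text
pos [ 0.6535 -0.0268  0.039 ] yaw 96.4 q6 -1.90 F [-0.3  0.5 -2.2] op 0.577 t 7.1
turn [0.1 0.1 0.3] deg: 1 rows of [0.002 0.003 0.009];  shift [-4.   0.3 22.5] mm (total shares [-0.033  0.003  0.187]): 1 rows of [-0.033  0.003  0.187]
```

>>> move_arm --commands '[[[-0.02,0,0.11],[0,0,0],1],[[-0.013,0,0.06],[0,0,0],1],[[0,0,0.02],[0,0,0],1],[[0,0,0.01],[0,0,0],1],[[0,0,0.0],[0,0,0],-0.42],[[0,0,0],[0,0,0],-0.42],[[0,0,0],[0,0,0],-0.42],[[0,0,0],[0,0,0],-0.42]]'

```text
t: 7.77
ee_pos: [0.6602, -0.0313, 0.0239]
tcp_rot: [2.082, 2.332, 0.011]
ft_force: [-0.3, -0.5, -0.2]
opening: 0.709
```

```bash
python3 - <<'E'
from b import *
plan((.445,.358,.16),48)
plan((.445,.358,.16),48+90)
E
```

```text
pos [ 0.6602 -0.0313  0.0239] yaw 96.5 q6 -1.90 F [-0.3 -0.5 -0.2] op 0.709 t 7.8
turn [ 1.  -0.  48.5] deg: 7 rows of [ 0.005 -0.     0.231];  shift [ 145.3 -420.4 -136.1] mm (total shares [ 1.211 -3.503 -1.134]): 12 rows of [ 0.101 -0.292 -0.094]
pos [ 0.6602 -0.0313  0.0239] yaw 96.5 q6 -1.90 F [-0.3 -0.5 -0.2] op 0.709 t 7.8
turn [  0.7   0.7 -41.5] deg: 6 rows of [ 0.004  0.004 -0.231];  shift [ 420.4  145.3 -136.1] mm (total shares [ 3.503  1.211 -1.134]): 12 rows of [ 0.292  0.101 -0.094]
```

>>> move_arm --commands '[[[0,0,-0.25],[0,0,0],-0.42],[[0,0,-0.33],[0,0,0],-0.42],[[0,0,-0.33],[0,0,0],-0.42],[[0,0,-0.33],[0,0,0.1],-0.42],[[0,0,-0.2],[0,0,0.23],-0.7],[[0,0,0],[0,0,0.23],-0.7],[[0,0,0],[0,0,0.23],-0.7],[[0,0,0],[0,0,0.23],-0.7]]'

```text
t: 8.43
ee_pos: [0.6589, -0.0309, 0.2109]
tcp_rot: [2.638, 1.673, 0.025]
ft_force: [-0.4, -0.5, 0.3]
opening: 0.848
```

>>> move_arm --commands '[[[0,0,0],[0,0,0.23],-0.9],[[0,0,0],[0,0,0.23],-0.9],[[0,0,0],[0,0,0.12],-0.9],[[0.1,-0.29,0],[0,0,0],-0.9],[[0.1,-0.29,0],[0,0,0],-0.9],[[0.1,-0.29,0],[0,0,0],-0.9],[[0.1,-0.29,0],[0,0,0],-0.9],[[0.1,-0.29,0],[0,0,0],-0.9]]'

```text
t: 9.1
ee_pos: [0.5774, 0.131, 0.2141]
tcp_rot: [2.873, 1.211, 0.047]
ft_force: [-0.4, 1.4, 0.2]
opening: 0.952
```

>>> move_arm --commands '[[[0.1,-0.29,0],[0,0,0],-0.9],[[0.1,-0.29,0],[0,0,0],-0.9],[[0.1,-0.29,0],[0,0,0],-0.9],[[0.1,-0.29,0],[0,0,0],-0.9],[[0,0,0],[0,0,0],-0.9],[[0,0,0],[0,0,0],-0.9]]'

```text
t: 9.6
ee_pos: [0.5048, 0.2742, 0.2146]
tcp_rot: [2.868, 1.221, 0.06]
ft_force: [0.6, -0.2, 0.0]
opening: 0.949
```

```bash
python3 - <<'E'
from b import *
w=frame('wrist')
for p in ((.39,.232),(.445,.358)):
  print((proj(w,(*p,.042))).round())
packs(w,((.39,.232),(.445,.358)))
plan((.445,.358,.06),48)
E
```

```text
[154. 134.]
[262.  91.]
pack [385.9 235.1] [49.7 50.1] yaw 39.3
pack [441.9 359.1] [51.2 51.5] yaw 48.1
pos [0.505  0.274  0.2146] yaw 46.1 q6 -0.49 F [-0.5  0.2  0.5] op 0.952 t 9.7
turn [ 2.1 -1.5 -1.9] deg: 1 rows of [ 0.069 -0.049 -0.064];  shift [  22.3 -100.8  154.6] mm (total shares [ 0.186 -0.84   1.289]): 5 rows of [ 0.037 -0.168  0.258]
```

>>> move_arm --commands '[[[0,0,0],[0.07,-0.05,-0.065],-0.9],[[0.05,-0.29,0.1],[0,0,0],-0.9],[[0.05,-0.29,0.2],[0,0,0],-0.9],[[0.05,-0.26,0.25],[0,0,0],-0.9],[[0.02,0,0.28],[0,0,0],-0.9],[[0,0,0.28],[0,0,0],-0.9],[[0,0,0.1],[0,0,0],-0.9],[[0,0,0],[0,0,0],-0.9]]'

```text
t: 10.32
ee_pos: [0.4541, 0.353, 0.0703]
tcp_rot: [2.877, 1.258, 0.02]
ft_force: [-0.0, 0.1, 0.0]
opening: 0.952
```

```bash
python3 - <<'E'
from b import *
plan((.443,.359,.010),48)
E
```

```text
pos [0.4541 0.353  0.0703] yaw 47.2 q6 -0.36 F [-0.   0.1  0. ] op 0.952 t 10.3
turn [ 0.4 -0.6 -0.8] deg: 1 rows of [ 0.012 -0.021 -0.026];  shift [ -2.9 -12.3  60.3] mm (total shares [-0.024 -0.102  0.502]): 2 rows of [-0.012 -0.051  0.251]
```

>>> move_arm --commands '[[[-0.012,-0.05,0.15],[0,0,0],-0.9],[[-0.012,-0.05,0.2],[0,0,0],-0.9],[[0,-0.01,0.15],[0,0,0],-0.9],[[0,0,0.05],[0,0,0],-0.9],[[0,0,0.01],[0,0,0],-0.9]]'

```text
t: 10.73
ee_pos: [0.4515, 0.3573, 0.0058]
tcp_rot: [2.883, 1.244, 0.033]
ft_force: [0.4, -0.2, -0.4]
opening: 0.948
```

```bash
python3 - <<'E'
from b import *
plan((.443,.359,.010),48)
E
```

```text
pos [0.4515 0.3573 0.0058] yaw 46.7 q6 -0.34 F [ 0.4 -0.2 -0.4] op 0.948 t 10.7
turn [ 0.6 -1.1 -1.3] deg: 1 rows of [ 0.019 -0.035 -0.043];  shift [-4.4 -7.4 -4.2] mm (total shares [-0.037 -0.062 -0.035]): 1 rows of [-0.037 -0.062 -0.035]
```

>>> move_arm --commands '[[[-0.03,-0.05,-0.02],[0,0,0],-0.9],[[0,0,0],[0,0,0],1],[[0,0,0],[0,0,0],1],[[0,0,0],[0,0,0],1],[[0,0,0],[0,0,0],1],[[0,0,0],[0,0,0],1],[[0,0,0],[0,0,0],1],[[0,0,0],[0,0,0],1]]'

```text
t: 11.4
ee_pos: [0.4496, 0.3597, 0.0156]
tcp_rot: [2.885, 1.241, 0.05]
ft_force: [-0.1, 0.6, -1.7]
opening: 0.576
```

```bash
python3 - <<'E'
from b import *
plan(W(38,76,160),BY+90)
E
```

```text
pos [0.4496 0.3597 0.0156] yaw 46.6 q6 -0.33 F [-0.1  0.6 -1.7] op 0.576 t 11.4
turn [  1.4  -1.2 -49.6] deg: 8 rows of [ 0.006 -0.005 -0.207];  shift [-302.   161.8 -144.4] mm (total shares [-2.517  1.348 -1.203]): 10 rows of [-0.252  0.135 -0.12 ]
```

>>> move_arm --commands '[[[0,0,-0.25],[0,0,0],1],[[0,0,-0.33],[0,0,0],1],[[0,0,-0.33],[0,0,0],1],[[0,0,-0.3],[0,0,-0.2],1],[[0,0,-0.05],[0,0,-0.22],1],[[0,0,0],[0,0,-0.22],1],[[0,0,0],[0.02,-0.02,-0.22],1],[[0,0,0],[0.02,-0.02,-0.22],1]]'

```text
t: 12.07
ee_pos: [0.4424, 0.357, 0.1716]
tcp_rot: [2.398, 2.026, -0.009]
ft_force: [-0.7, 0.2, -1.1]
opening: 0.577
```

>>> move_arm --commands '[[[0,0,0],[0,0,-0.22],1],[[0,0,0],[0,0,-0.22],1],[[0,0,0],[0,0,-0.12],1],[[-0.3,0.16,0],[0,0,0],1],[[-0.3,0.16,0],[0,0,0],1],[[-0.3,0.16,0],[0,0,0],1],[[-0.3,0.16,0],[0,0,0],1],[[-0.3,0.16,0],[0,0,0],1]]'

```text
t: 12.73
ee_pos: [0.5623, 0.1946, 0.1697]
tcp_rot: [-2.034, -2.391, 0.011]
ft_force: [0.7, 0.0, -1.0]
opening: 0.58
```

>>> move_arm --commands '[[[-0.3,0.16,0],[0,0,0],1],[[-0.3,0.16,0],[0,0,0],1],[[-0.2,0.1,0],[0,0,0],1],[[0,0,0],[0,0,0],1]]'

```text
t: 13.07
ee_pos: [0.6318, 0.0981, 0.1681]
tcp_rot: [-2.042, -2.385, 0.013]
ft_force: [-0.5, -0.2, -1.8]
opening: 0.582
```

```bash
python3 - <<'E'
from b import *
plan(W(38,76,40),BY+90)
E
```

```text
pos [0.6318 0.0981 0.1681] yaw 98.8 q6 -1.74 F [-0.5 -0.2 -1.8] op 0.582 t 13.1
turn [-0.4  0.2  2.7] deg: 1 rows of [-0.014  0.008  0.09 ];  shift [-22.4   8.6 128.1] mm (total shares [-0.187  0.072  1.067]): 4 rows of [-0.047  0.018  0.267]
```

>>> move_arm --commands '[[[-0.1,0.04,0],[-0.014,0.008,0.09],1],[[-0.09,0.03,0.1],[0,0,0],1],[[-0.01,0,0.25],[0,0,0],1],[[0,0,0.3],[0,0,0],1],[[0,0,0.28],[0,0,0],1],[[0,0,0.1],[0,0,0],1],[[0,0,0],[0,0,0],1]]'

```text
t: 13.65
ee_pos: [0.6431, 0.0746, 0.0371]
tcp_rot: [-2.096, -2.338, -0.001]
ft_force: [-0.5, 0.5, -1.6]
opening: 0.578
```

```bash
python3 - <<'E'
from b import *
plan(W(38,76,20),BY+90)
E
```

```text
pos [0.6431 0.0746 0.0371] yaw 96.2 q6 -1.74 F [-0.5  0.5 -1.6] op 0.578 t 13.7
turn [-0.  -0.1  0.1] deg: 1 rows of [-0.    -0.003  0.004];  shift [ 2.1 -0.1 17.1] mm (total shares [ 0.018 -0.001  0.143]): 1 rows of [ 0.018 -0.001  0.143]
```

>>> move_arm --commands '[[[0.01,0,0.09],[0,0,0],1],[[0.01,0,0.06],[0,0,0],1],[[0,0,0.03],[0,0,0],1],[[0,0,0.01],[0,0,0],1]]'

```text
t: 13.98
ee_pos: [0.6463, 0.0768, 0.0236]
tcp_rot: [2.087, 2.342, -0.0]
ft_force: [-0.6, 0.3, -1.1]
opening: 0.573
```

>>> move_arm --commands '[[[0,0,0],[0,0,0],-0.42],[[0,0,0],[0,0,0],-0.42],[[0,0,0],[0,0,0],-0.42],[[0,0,0],[0,0,0],-0.42],[[0,0,-0.2],[0,0,0],-0.42],[[0,0,-0.33],[0,0,0],-0.42],[[0,0,-0.33],[0,0,0],-0.42],[[0,0,-0.33],[0,0,0],-0.42]]'

```text
t: 14.65
ee_pos: [0.641, 0.0788, 0.1633]
tcp_rot: [-2.084, -2.343, 0.013]
ft_force: [0.6, -0.1, -0.2]
opening: 0.711
```

```bash
python3 - <<'E'
from b import *
plan((.388,.233,.18),39.3)
E
```

```text
pos [0.641  0.0788 0.1633] yaw 96.7 q6 -1.74 F [ 0.6 -0.1 -0.2] op 0.711 t 14.7
turn [-0.5  0.3 57.4] deg: 9 rows of [-0.002  0.001  0.213];  shift [ -98.1 -279.6  -16.7] mm (total shares [-0.817 -2.33  -0.139]): 8 rows of [-0.102 -0.291 -0.017]
```

>>> move_arm --commands '[[[0,0,-0.2],[0,0,0],-0.6],[[0,0,-0.1],[0,0,0.22],-0.9],[[0,0,0],[0,0,0.22],-0.9],[[0,0,0],[0,0,0.22],-0.9],[[0,0,0],[0,0,0.22],-0.9],[[0,0,0],[0,0,0.22],-0.9],[[0,0,0],[0,0,0.22],-0.9],[[0,0,0],[0,0,0.22],-0.9]]'

```text
t: 15.32
ee_pos: [0.6482, 0.0792, 0.2179]
tcp_rot: [2.856, 1.285, 0.022]
ft_force: [-0.4, -0.3, -0.3]
opening: 0.948
```

>>> move_arm --commands '[[[0,0,0],[0,0,0.22],-0.9],[[0,0,0],[0,0,0.2],-0.9],[[-0.1,-0.29,0],[0,0,0],-0.9],[[-0.1,-0.29,0],[0,0,0],-0.9],[[-0.1,-0.29,0],[0,0,0],-0.9],[[-0.1,-0.29,0],[0,0,0],-0.9],[[-0.1,-0.29,0],[0,0,0],-0.9],[[-0.1,-0.29,0],[0,0,0],-0.9]]'

```text
t: 15.98
ee_pos: [0.4677, 0.2094, 0.2125]
tcp_rot: [2.993, 0.925, 0.027]
ft_force: [-0.5, 0.8, 0.2]
opening: 0.948
```

>>> move_arm --commands '[[[0,0,0],[0,0,0],-0.9],[[0,0,0],[0,0,0],-0.9]]'

```text
t: 16.15
ee_pos: [0.4624, 0.2131, 0.2122]
tcp_rot: [2.991, 0.935, 0.026]
ft_force: [0.3, -0.3, 0.1]
opening: 0.951
```

```bash
python3 - <<'E'
from b import *
w=frame('wrist');packs(w,((.388,.232),))
plan((.388,.233,.06),39.3)
E
```

```text
pack [385.5 234.4] [50.9 50.5] yaw 39.6
pos [0.4626 0.213  0.2122] yaw 34.7 q6 -0.39 F [-0.5  0.7 -0.1] op 0.950 t 16.2
turn [ 0.7 -0.7 -4.6] deg: 1 rows of [ 0.023 -0.024 -0.153];  shift [-45.  -62.7 152.2] mm (total shares [-0.375 -0.523  1.268]): 5 rows of [-0.075 -0.105  0.254]
```

Pack 1 has not been disturbed.

>>> move_arm --commands '[[[0,0,0.1],[0.02,-0.02,-0.16],-0.9],[[-0.16,-0.22,0.1],[0,0,0],-0.9],[[-0.16,-0.22,0.2],[0,0,0],-0.9],[[-0.05,-0.09,0.27],[0,0,0],-0.9],[[0,0,0.28],[0,0,0],-0.9],[[0,0,0.28],[0,0,0],-0.9],[[0,0,0.1],[0,0,0],-0.9],[[0,0,0],[0,0,0],-0.9]]'

```text
t: 16.87
ee_pos: [0.3973, 0.231, 0.0497]
tcp_rot: [2.957, 1.052, 0.021]
ft_force: [-0.1, 0.7, 0.6]
opening: 0.949
```

```bash
python3 - <<'E'
from b import *
plan((.387,.233,.010),39.5)
E
```

```text
pos [0.3973 0.231  0.0497] yaw 39.2 q6 -0.40 F [-0.1  0.7  0.6] op 0.949 t 16.9
turn [ 0.4 -0.7 -0.3] deg: 1 rows of [ 0.014 -0.022 -0.011];  shift [-6.6 -8.1 39.7] mm (total shares [-0.055 -0.067  0.331]): 2 rows of [-0.028 -0.034  0.165]
```

>>> move_arm --commands '[[[-0.03,-0.04,0.14],[0.014,-0.02,0],-0.9],[[-0.03,-0.04,0.13],[0,0,0],-0.9],[[0,0,0.05],[0,0,0],-0.9],[[0,0,0.01],[0,0,0],1],[[0,0,0],[0,0,0],1],[[0,0,0],[0,0,0],1],[[0,0,0],[0,0,0],1],[[0,0,0],[0,0,0],1]]'

```text
t: 17.53
ee_pos: [0.396, 0.2329, 0.0147]
tcp_rot: [2.963, 1.043, 0.016]
ft_force: [0.0, -0.2, -0.5]
opening: 0.633
```

>>> move_arm --commands '[[[0,0,0],[0,0,0],1],[[0,0,0],[0,0,0],1]]'

```text
t: 17.7
ee_pos: [0.3968, 0.233, 0.0157]
tcp_rot: [2.963, 1.043, 0.02]
ft_force: [-0.0, -0.4, -1.3]
opening: 0.578
```

```bash
python3 - <<'E'
from b import *
plan(W(-34,77,180),BY)
E
```

```text
pos [0.3968 0.233  0.0157] yaw 38.8 q6 -0.39 F [-0.  -0.4 -1.3] op 0.578 t 17.7
turn [ 0.1 -0.7 32.7] deg: 5 rows of [ 0.001 -0.005  0.218];  shift [ 155.8  180.7 -164.3] mm (total shares [ 1.299  1.506 -1.369]): 8 rows of [ 0.162  0.188 -0.171]
```

>>> move_arm --commands '[[[0,0,-0.25],[0,0,0],1],[[0,0,-0.33],[0,0,0],1],[[0,0,-0.33],[0,0,0],1],[[0,0,-0.33],[0,0,0.2],1],[[0,0,-0.15],[0,0,0.23],1],[[0,0,0],[0,0,0.23],1],[[0,0,0],[0,0,0.23],1],[[0,0,0],[0,0,0.23],1]]'

```text
t: 18.37
ee_pos: [0.3929, 0.2323, 0.1909]
tcp_rot: [-3.137, -0.109, -0.017]
ft_force: [-0.9, -0.1, -1.9]
opening: 0.579
```

>>> move_arm --commands '[[[0.2,0.24,0],[0,0,0.05],1],[[0.2,0.24,0],[0,0,0],1],[[0.2,0.24,0],[0,0,0],1],[[0.2,0.24,0],[0,0,0],1],[[0.2,0.24,0],[0,0,0],1],[[0.1,0.12,0],[0,0,0],1],[[0,0,0],[0,0,0],1],[[0,0,0],[0,0,0],1]]'

```text
t: 19.03
ee_pos: [0.5362, 0.0748, 0.1921]
tcp_rot: [-3.136, -0.067, -0.021]
ft_force: [0.2, -0.0, -2.3]
opening: 0.575
```

```bash
python3 - <<'E'
from b import *
w=frame('wrist'); save(w,'pics/w5.png')
plan(W(-34,70,40),BY)
E
```

```text
pos [0.5359 0.0752 0.1921] yaw 2.5 q6 -0.12 F [-0.8  0.3 -1.3] op 0.578 t 19.1
turn [-0.2 -0.8 -3.6] deg: 1 rows of [-0.008 -0.026 -0.122];  shift [ 34.3  15.9 152.1] mm (total shares [0.286 0.132 1.267]): 4 rows of [0.072 0.033 0.317]
```

View pics/w5.png

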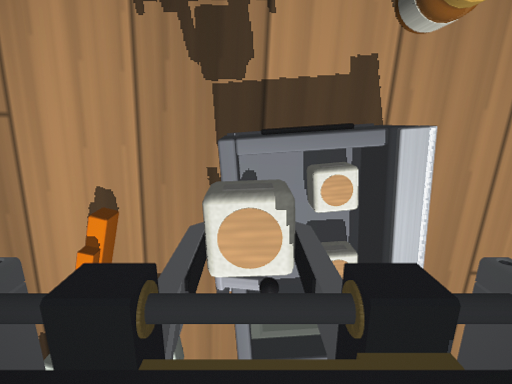

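In the picture, pack B lies at (335,188) and A near (340,258), both flat in the box. The held pack is at (250,238) and the knob at (268,287).

```bash
cat >> b.py <<'E'
def toB(p): return (Rm.T@(np.array(p[:2])*1000-t)).round(1)
E
python3 - <<'E'
from b import *
w=frame('wrist');o=obs()
for q in ((310,190),(336,190),(357,188),(340,268)): print(q,toB(onz(w,*q,.052)))
p=onz(w,250,238,o["ee_pos"][2]+.030); print("held",(p-o["ee_pos"]).round(4))
print(toB(o["ee_pos"]))
E
```

```text
(310, 190) [ 3.2 78.6]
(336, 190) [33.6 76.5]
(357, 188) [58.  77.3]
(340, 268) [ 39.9 -24.9]
held [-0.0004  0.0096  0.03  ]
[-68.7  86.6]
```

```bash
python3 - <<'E'
from b import *
plan(W(-37,70,85),BY)
E
```

```text
pos [0.5355 0.0759 0.1921] yaw 2.5 q6 -0.12 F [-0.7  0.8 -0.9] op 0.580 t 19.1
turn [-0.2 -0.8 -3.6] deg: 1 rows of [-0.008 -0.026 -0.119];  shift [ 31.7  16.6 107.1] mm (total shares [0.264 0.139 0.893]): 3 rows of [0.088 0.046 0.298]
```

>>> move_arm --commands '[[[0.1,0.05,0],[-0.008,-0.03,-0.12],1],[[0.1,0.05,0.1],[0,0,0],1],[[0.05,0.02,0.2],[0,0,0],1],[[0,0,0.25],[0,0,0],1],[[0,0,0.25],[0,0,0],1],[[0,0,0.1],[0,0,0],1],[[0,0,0],[0,0,0],1],[[0,0,0],[0,0,0],1]]'

```text
t: 19.8
ee_pos: [0.5635, 0.0744, 0.0841]
tcp_rot: [-3.134, -0.196, -0.003]
ft_force: [0.9, 1.1, -2.1]
opening: 0.573
```

```bash
python3 - <<'E'
from b import *
plan(W(-37,70,60),BY)
E
```

```text
pos [0.5635 0.0744 0.0841] yaw 7.2 q6 -0.19 F [ 0.9  1.1 -2.1] op 0.573 t 19.8
turn [-0.  -0.1  1. ] deg: 1 rows of [-0.002 -0.004  0.035];  shift [ 4.1 12.2 24.1] mm (total shares [0.034 0.102 0.201]): 1 rows of [0.034 0.102 0.201]
```

>>> move_arm --commands '[[[0.03,0.06,0.06],[0,0,0.035],1],[[0.005,0.04,0.08],[0,0,0],1],[[0,0,0.02],[0,0,0],1],[[0,0,0],[0,0,0],1]]'

```text
t: 20.13
ee_pos: [0.5726, 0.0628, 0.0687]
tcp_rot: [3.137, 0.167, 0.017]
ft_force: [-0.5, 0.7, -1.3]
opening: 0.574
```

```bash
python3 - <<'E'
from b import *
plan(W(-37,70,24),BY)
w=frame('wrist'); save(w,'pics/w6.png')
E
```

```text
pos [0.5726 0.0628 0.0687] yaw 6.1 q6 -0.20 F [-0.5  0.7 -1.3] op 0.574 t 20.1
turn [ 0.  -0.6 -0. ] deg: 1 rows of [ 0.001 -0.021 -0.001];  shift [-3.8 -0.4 44.7] mm (total shares [-0.032 -0.003  0.373]): 2 rows of [-0.016 -0.001  0.186]
```

View pics/w6.png

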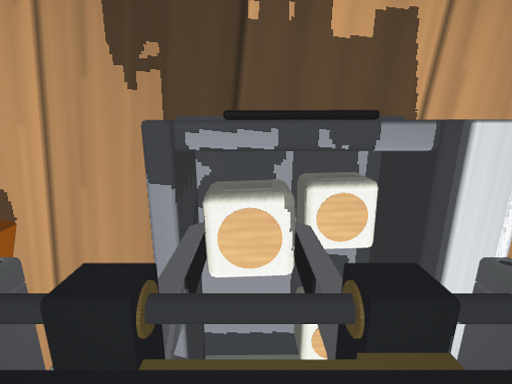

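The held pack is at (250,238) and B at (340,212), with a narrow gap between them. I'll shift -4 mm and descend slowly.

>>> move_arm --commands '[[[-0.035,0,0.06],[0,-0.02,0],1],[[-0.005,0,0.08],[0,0,0],1],[[0,0,0.08],[0,0,0],1]]'

```text
t: 20.43
ee_pos: [0.5706, 0.0617, 0.0442]
tcp_rot: [3.135, 0.166, 0.01]
ft_force: [0.2, -0.8, -1.5]
opening: 0.579
```

```bash
python3 - <<'E'
from b import *
plan(W(-37,70,24),BY)
E
```

```text
pos [0.5706 0.0617 0.0442] yaw 6.1 q6 -0.19 F [ 0.2 -0.8 -1.5] op 0.579 t 20.4
turn [ 0.1 -0.4 -0. ] deg: 1 rows of [ 0.004 -0.012 -0.002];  shift [-1.6 -1.2 20.2] mm (total shares [-0.014 -0.01   0.169]): 1 rows of [-0.014 -0.01   0.169]
```

No contact so far, so I'll continue.

>>> move_arm --commands '[[[-0.015,-0.01,0.08],[0,-0.01,0],1],[[-0.005,0,0.06],[0,0,0],1],[[0,0,0.04],[0,0,0],1],[[0,0,0.02],[0,0,0],1]]'

```text
t: 20.77
ee_pos: [0.5672, 0.0624, 0.0211]
tcp_rot: [3.134, 0.171, -0.01]
ft_force: [-11.5, 0.9, 23.3]
opening: 0.575
```

```bash
python3 - <<'E'
from b import *
plan(W(-37,70,22),BY)
E
```

```text
pos [0.5672 0.0624 0.0211] yaw 6.3 q6 -0.19 F [-11.5   0.9  23.3] op 0.575 t 20.8
turn [0.2 0.4 0.1] deg: 1 rows of [0.005 0.013 0.004];  shift [ 1.7 -0.1 -0.9] mm (total shares [ 0.014 -0.001 -0.008]): 1 rows of [ 0.014 -0.001 -0.008]
```

>>> move_arm --commands '[[[0.01,0,-0.02],[0,0,0],1],[[0,0,0],[0,0,0],-0.3],[[0,0,0],[0,0,0],-0.3],[[0,0,0],[0,0,0],-0.3],[[0,0,-0.05],[0,0,0],-0.3],[[0,0,-0.1],[0,0,0],-0.3],[[0,0,-0.2],[0,0,0],-0.3],[[0,0,-0.3],[0,0,0],-0.3]]'

```text
t: 21.43
ee_pos: [0.5686, 0.0636, 0.0943]
tcp_rot: [3.136, 0.169, -0.008]
ft_force: [0.6, 0.5, 0.8]
opening: 0.647
```

>>> move_arm --commands '[[[0,0,-0.33],[0,0,0],-0.3],[[0,0,-0.33],[0,0,0],-0.5],[[0,0,-0.25],[0,0,0],-0.5],[[0,0,0],[0,0,0],-0.5]]'

```text
t: 21.77
ee_pos: [0.5693, 0.0636, 0.2127]
tcp_rot: [3.136, 0.169, -0.005]
ft_force: [-0.1, 0.0, 0.3]
opening: 0.748
```

```bash
python3 - <<'E'
from b import *
w=frame('wrist'); save(w,'pics/w7.png')
plan((.446,-.146,.16),100)
g=frame('side'); 
hsv=cv2.cvtColor(f["color"],cv2.COLOR_RGB2HSV)
E
```

```text
pos [0.5682 0.0636 0.2099] yaw 6.2 q6 -0.19 F [0.5 0.7 0.4] op 0.750 t 21.8
turn [ 0.3  0.3 86.2] deg: 13 rows of [0.001 0.001 0.221];  shift [185.2 156.7  49.9] mm (total shares [1.544 1.306 0.416]): 7 rows of [0.221 0.187 0.059]
```

View pics/w7.png

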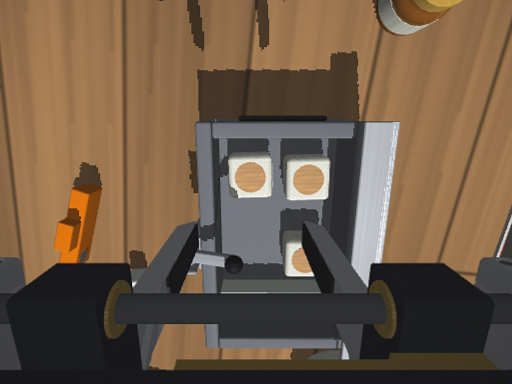

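All three packs lie flat, at (250,176), (307,179) and about (300,255). The knob is at (233,264). Next is the plate.

>>> move_arm --commands '[[[0,0,0],[0,0,0.23],-0.4],[[0,0,0],[0,0,0.23],-0.4],[[0,0,0],[0,0,0.23],-0.4],[[0,0,0],[0,0,0.23],-0.4],[[0,0,0],[0,0,0.23],-0.4],[[0,0,0],[0,0,0.23],-0.4],[[0,0,0],[0,0,0.23],-0.4],[[0,0,0],[0,0,0.23],-0.4]]'

```text
t: 22.53
ee_pos: [0.5534, 0.0643, 0.1842]
tcp_rot: [2.816, -1.344, -0.073]
ft_force: [-0.6, 0.3, -0.2]
opening: 0.704
```

>>> move_arm --commands '[[[0,0,0],[0,0,0.23],-0.4],[[0,0,0],[0,0,0.23],-0.4],[[0,0,0],[0,0,0.23],-0.4],[[0,0,0],[0,0,0.23],-0.4],[[0,0,0],[0,0,0.2],-0.4],[[0,0,0],[0,0,0],-0.4]]'

```text
t: 23.03
ee_pos: [0.5415, 0.0649, 0.1651]
tcp_rot: [2.254, -2.106, -0.101]
ft_force: [0.8, 0.4, -0.1]
opening: 0.701
```

```bash
python3 - <<'E'
from b import *
plan((.395,-.146,.2),100)
E
```

```text
pos [0.5415 0.0649 0.1651] yaw -86.1 q6 1.42 F [ 0.8  0.4 -0.1] op 0.701 t 23.0
turn [ 4.8  0.8 -6.1] deg: 2 rows of [ 0.08   0.014 -0.102];  shift [182.3 180.9 -34.9] mm (total shares [ 1.519  1.508 -0.291]): 7 rows of [ 0.217  0.215 -0.042]
```

>>> move_arm --commands '[[[0,0,-0.1],[0.1,0.014,-0.1],-0.4],[[0,0,-0.1],[0.08,0.014,-0.1],-0.4],[[0.23,0.22,-0.05],[0,0,0],-0.4],[[0.23,0.22,-0.05],[0,0,0],-0.4],[[0.23,0.22,-0.05],[0,0,0],-0.4],[[0.23,0.22,0],[0,0,0],-0.4],[[0.23,0.22,0],[0,0,0],-0.4],[[0.23,0.22,0],[0,0,0],-0.4]]'

```text
t: 23.7
ee_pos: [0.407, -0.1275, 0.1908]
tcp_rot: [2.445, -1.966, -0.027]
ft_force: [0.6, -0.4, 1.3]
opening: 0.699
```

>>> move_arm --commands '[[[0.1,0.1,0],[0,0,0],-0.4],[[0,0,0],[0,0,0],-0.4]]'

```text
t: 23.87
ee_pos: [0.3928, -0.1452, 0.1875]
tcp_rot: [2.442, -1.967, -0.036]
ft_force: [0.2, 0.0, 0.4]
opening: 0.7
```

```bash
python3 - <<'E'
from b import *
w=frame('wrist'); save(w,'pics/w8.png',1.5); pickle.dump(w,open('w8.pkl','wb'))
plan((.446,-.146,.1),100)
hsv=cv2.cvtColor(w["color"],cv2.COLOR_RGB2HSV)
E
```

```text
pos [ 0.3933 -0.1441  0.1873] yaw -77.7 q6 0.74 F [ 0.1  0.1 -0.3] op 0.697 t 23.9
turn [1.1 0.9 2.3] deg: 1 rows of [0.037 0.028 0.078];  shift [ 11.  -51.6  87.3] mm (total shares [ 0.092 -0.43   0.727]): 3 rows of [ 0.031 -0.143  0.242]
```

View pics/w8.png

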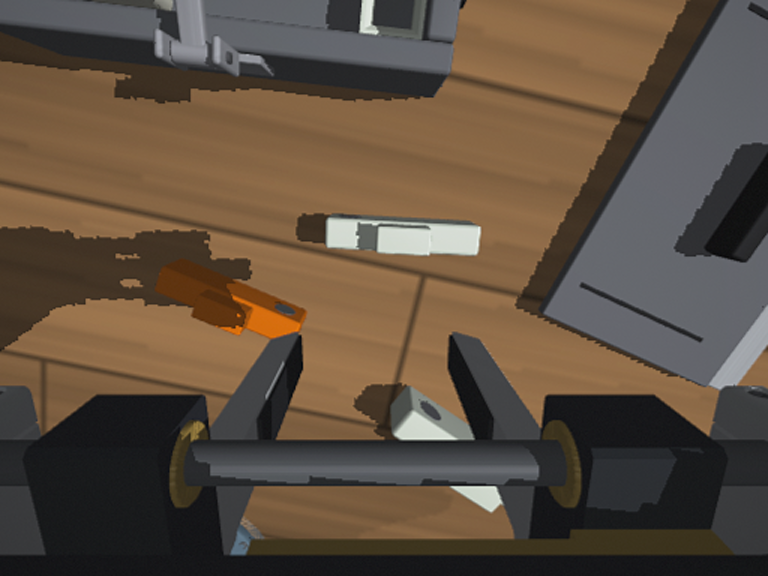

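The plate is at (327–480, 215–255), with the top of its lug at (378–430, 227–255). The lid and its bar are on the right.

```bash
python3 - <<'E'
from b import *
w=pickle.load(open('w8.pkl','rb'))
L=[onz(w,u/1.5,v/1.5,.058) for u,v in((378,227),(430,228),(429,254),(378,252))]
print(np.round(L,4).tolist(),"c",np.mean(L,0).round(4))
a,b=[onz(w,u/1.5,v/1.5,.038) for u,v in((328,218),(478,225))]; print(a.round(4),b.round(4),np.linalg.norm(a-b),np.degrees(np.arctan2(*(b-a)[1::-1])))
a,b=[onz(w,u/1.5,v/1.5,.038) for u,v in((328,247),(479,254))]; print(a.round(4),b.round(4),np.linalg.norm(a-b),np.degrees(np.arctan2(*(b-a)[1::-1])))
c=np.mean(L,0); plan((c[0],c[1],.09),-80)
E
```

```text
[[0.4318, -0.1368, 0.058], [0.4391, -0.1735, 0.058], [0.4205, -0.1775, 0.058], [0.414, -0.1407, 0.058]] c [ 0.4263 -0.1571  0.058 ]
[ 0.4278 -0.0984  0.038 ] [ 0.4471 -0.2114  0.038 ] 0.11469881256278212 -80.29727283357052
[ 0.4058 -0.1025  0.038 ] [ 0.4257 -0.2184  0.038 ] 0.11765185433586275 -80.2728570711386
pos [ 0.3933 -0.1441  0.1873] yaw -77.7 q6 0.74 F [ 0.1  0.1 -0.3] op 0.697 t 23.9
turn [1.1 0.9 2.3] deg: 1 rows of [0.037 0.028 0.078];  shift [ 18.5 -30.3  97.3] mm (total shares [ 0.155 -0.252  0.81 ]): 3 rows of [ 0.052 -0.084  0.27 ]
```

```bash
python3 - <<'E'
from b import *
s=frame('scene'); g=frame('side')
for n,i in(('scene',s),('side',g)):
  print(n,(proj(i,(.426,-.157,.058))*1.5).round(),(proj(i,(.445,-.152,.058))*1.5).round())
a=cv2.resize(s["color"][135:205,190:270],None,fx=5,fy=5); b=cv2.resize(g["color"][215:285,220:300],None,fx=5,fy=5)
for im,i,(x,y) in((a,s,(190,135)),(b,g,(220,215))):
  for p,c in(((.426,-.157,.058),(255,0,0)),((.445,-.152,.058),(0,0,255))):
    u=(proj(i,p)-(x,y))*5; cv2.circle(im,tuple(int(k) for k in u),4,c,-1)
cv2.imwrite('pics/c9.png',np.hstack([a,b])[:,:,::-1])
E
```

```text
scene [340. 247.] [338. 254.]
side [371. 359.] [382. 356.]
```

View pics/c9.png

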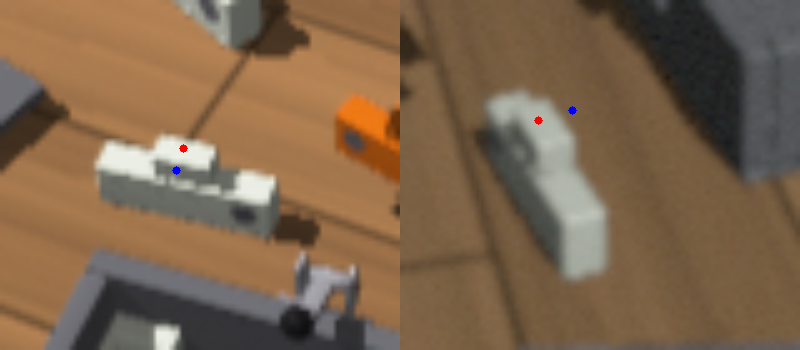

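The red marks, from the wrist measurement, lie on the top of the lug in both views.

>>> move_arm --commands '[[[0,0,0],[0.037,0.028,0.08],-0.4],[[0.07,-0.12,0.1],[0,0,0],-0.4],[[0.07,-0.12,0.2],[0,0,0],-0.4],[[0,0,0.25],[0,0,0],-0.4],[[0,0,0.2],[0,0,0],-0.4],[[0,0,0],[0,0,0],-0.4]]'

```text
t: 24.52
ee_pos: [0.4338, -0.1477, 0.0959]
tcp_rot: [-2.422, 1.995, -0.01]
ft_force: [-0.6, 0.2, -0.9]
opening: 0.7
```

```bash
python3 - <<'E'
from b import *
plan((.427,-.157,.043),-80.3)
E
```

```text
pos [ 0.4338 -0.1477  0.0959] yaw -78.9 q6 0.80 F [-0.6  0.2 -0.9] op 0.700 t 24.5
turn [-0.4 -0.1  1.4] deg: 1 rows of [-0.013 -0.005  0.045];  shift [ 8.   8.3 52.9] mm (total shares [0.067 0.069 0.441]): 2 rows of [0.033 0.034 0.22 ]
```

>>> move_arm --commands '[[[0.035,0.035,0.05],[-0.013,-0.005,0.045],-0.4],[[0.03,0.03,0.12],[0,0,0],-0.4],[[0.0,0.0,0.15],[0,0,0],-0.4],[[0,0,0.07],[0,0,0],-0.4],[[0,0,0.02],[0,0,0],-0.4]]'

```text
t: 24.93
ee_pos: [0.4313, -0.1553, 0.0481]
tcp_rot: [-2.407, 2.019, -0.005]
ft_force: [-0.0, -0.2, 0.0]
opening: 0.703
```

```bash
python3 - <<'E'
from b import *
plan((.427,-.157,.043),-80.3)
E
```

```text
pos [ 0.4313 -0.1553  0.0481] yaw -80.0 q6 0.80 F [-0.  -0.2  0. ] op 0.703 t 24.9
turn [-0.1 -0.1  0.3] deg: 1 rows of [-0.004 -0.004  0.011];  shift [1.  4.5 5.1] mm (total shares [0.008 0.037 0.043]): 1 rows of [0.008 0.037 0.043]
```

>>> move_arm --commands '[[[0.01,0.04,0.045],[0,0,0],-0.4],[[0,0.01,0.01],[0,0,0],1],[[0,0,0],[0,0,0],1],[[0,0,0],[0,0,0],1],[[0,0,0],[0,0,0],1],[[0,0,0],[0,0,0],1],[[0,0,0],[0,0,0],1]]' --newtons 35

```text
t: 25.52
ee_pos: [0.4272, -0.1587, 0.0445]
tcp_rot: [-2.407, 2.018, -0.013]
ft_force: [-0.4, 0.5, -3.4]
opening: 0.425
```

>>> move_arm --commands '[[[0,0,0],[0,0,0],1],[[0,0,0],[0,0,0],1],[[0,0,0],[0,0,0],1]]'

```text
t: 25.77
ee_pos: [0.4268, -0.1584, 0.0443]
tcp_rot: [-2.407, 2.018, -0.012]
ft_force: [-0.6, 0.4, -0.5]
opening: 0.421
```

```bash
python3 - <<'E'
from b import *
plan(W(0,-107,150),BY)
E
```

```text
pos [ 0.4268 -0.1584  0.0443] yaw -79.9 q6 0.79 F [-0.6  0.4 -0.5] op 0.421 t 25.8
turn [ -0.   -0.5 -86.1] deg: 13 rows of [-0.    -0.001 -0.221];  shift [ 201.8  -27.7 -105.7] mm (total shares [ 1.681 -0.231 -0.881]): 6 rows of [ 0.28  -0.039 -0.147]
```

>>> move_arm --commands '[[[0,0,-0.2],[0,0,0],1],[[0,0,-0.33],[0,0,0],1],[[0,0,-0.33],[0,0,0],1],[[0,0,-0.33],[0,0,0],1],[[0,0,-0.2],[0,0,-0.22],1],[[0,0,-0.03],[0,0,-0.23],1],[[0,0,-0.03],[0,0,-0.23],1],[[0,0,-0.03],[0,0,-0.23],1]]'

```text
t: 26.43
ee_pos: [0.4232, -0.1558, 0.2276]
tcp_rot: [2.827, -1.369, -0.001]
ft_force: [0.5, -0.5, -2.9]
opening: 0.422
```

>>> move_arm --commands '[[[0,0,-0.03],[0,0,-0.23],1],[[0,0,-0.03],[0,0,-0.23],1],[[0,0,-0.03],[0,0,-0.23],1],[[0,0,-0.03],[0,0,-0.23],1],[[0,0,-0.03],[0,0,-0.23],1],[[0,0,-0.03],[0,0,-0.23],1],[[0,0,-0.03],[0,0,-0.23],1],[[0,0,-0.03],[0,0,-0.2],1]]'

```text
t: 27.1
ee_pos: [0.4217, -0.1547, 0.2558]
tcp_rot: [-3.137, -0.131, 0.005]
ft_force: [0.5, -0.3, -3.0]
opening: 0.421
```

```bash
python3 - <<'E'
from b import *
plan(W(0,-107,170),BY)
E
```

```text
pos [ 0.4217 -0.1547  0.2558] yaw 4.8 q6 -0.69 F [ 0.5 -0.3 -3. ] op 0.421 t 27.1
turn [-0.1  0.2 -1.3] deg: 1 rows of [-0.005  0.006 -0.045];  shift [206.5 -23.5  85.8] mm (total shares [ 1.721 -0.196  0.715]): 6 rows of [ 0.287 -0.033  0.119]
```

```bash
python3 - <<'E'
from b import *
im=cv2.resize(f["color"][30:180,120:210],None,fx=6,fy=6,interpolation=cv2.INTER_CUBIC)
im=cv2.rotate(im,cv2.ROTATE_90_CLOCKWISE)[:, :,::-1]
cv2.imwrite('pics/c10.png',cv2.resize(im,(800,480)))
E
```

```text
(no output)
```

View pics/c10.png

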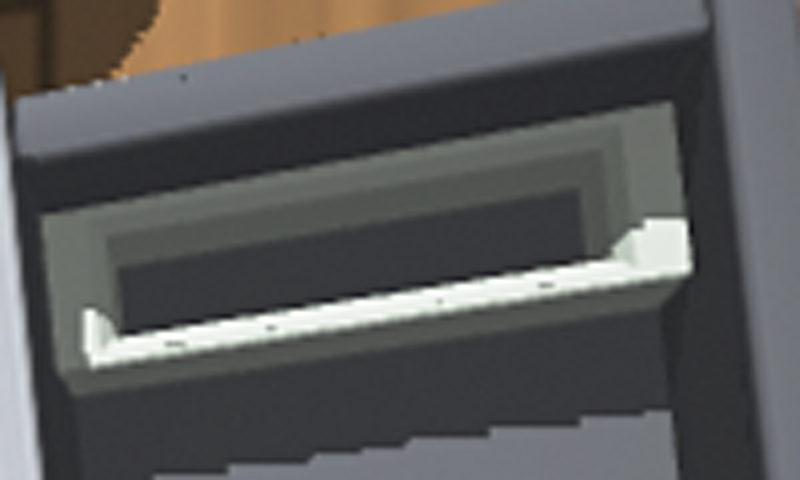

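>>> move_arm --commands '[[[0.3,-0.033,0],[0,0,-0.04],1],[[0.3,-0.033,0],[0,0,0],1],[[0.3,-0.033,0],[0,0,0],1],[[0.3,-0.033,0],[0,0,0],1],[[0.3,-0.033,0.1],[0,0,0],1],[[0.2,-0.033,0.15],[0,0,0],1],[[0,0,0.2],[0,0,0],1],[[0,0,0.1],[0,0,0],1]]'

```text
t: 27.77
ee_pos: [0.6322, -0.1077, 0.1877]
tcp_rot: [3.135, 0.169, 0.004]
ft_force: [-1.5, 0.5, -3.7]
opening: 0.423
```

```bash
python3 - <<'E'
from b import *
pts=[]
for c,r in((40,215),(672,102),(690,272),(60,370)):
    p=onz(f,120+r/5.333,179-c/5.333,.044);pts.append(p); print(toB(p))
m=np.mean(pts,0); print("centre",m.round(4),toB(m), "vs",np.round(W(0,-107,44),4))
ang=lambda a,b:np.degrees(np.arctan2(*(a-b)[1::-1])); print(ang(pts[0],pts[1]),ang(pts[3],pts[2]))
plan((m[0],m[1],.105),BY)
E
```

```text
[  77.3 -128.4]
[ -78.7 -128.1]
[-78.4 -86.2]
[ 76.3 -86.2]
centre [ 0.6236 -0.1096  0.044 ] [  -0.9 -107.2] vs [ 0.6245 -0.1093  0.044 ]
6.015805771781415 6.123979847697488
pos [ 0.6322 -0.1077  0.1877] yaw 6.2 q6 -0.45 F [-1.5  0.5 -3.7] op 0.423 t 27.8
turn [ 0.1 -0.1  0. ] deg: 1 rows of [ 0.004 -0.004  0.001];  shift [-8.7  1.1 82.7] mm (total shares [-0.073  0.009  0.689]): 3 rows of [-0.024  0.003  0.23 ]
```

The pocket block measures x ±78, y -128 to -86 in the box frame, which matches the given dimensions. Lowering.

>>> move_arm --commands '[[[-0.04,0.005,0.1],[0,0,0],1],[[-0.03,0.005,0.22],[0,0,0],1],[[0,0,0.25],[0,0,0],1],[[0,0,0.1],[0,0,0],1],[[0,0,0],[0,0,0],1],[[0,0,0],[0,0,0],1]]'

```text
t: 28.27
ee_pos: [0.6186, -0.1103, 0.1008]
tcp_rot: [-3.137, -0.167, 0.007]
ft_force: [-0.3, -0.5, -3.5]
opening: 0.426
```

```bash
python3 - <<'E'
from b import *
plan((.624,-.1095,.085),BY)
w=frame('wrist');save(w,'pics/w11.png',1.2)
E
```

```text
pos [ 0.6186 -0.1103  0.1008] yaw 6.1 q6 -0.46 F [-0.3 -0.5 -3.5] op 0.426 t 28.3
turn [-0.   0.2 -0. ] deg: 1 rows of [-0.001  0.008 -0.001];  shift [ 5.4 -0.2 15.8] mm (total shares [ 0.045 -0.002  0.132]): 1 rows of [ 0.045 -0.002  0.132]
```

View pics/w11.png

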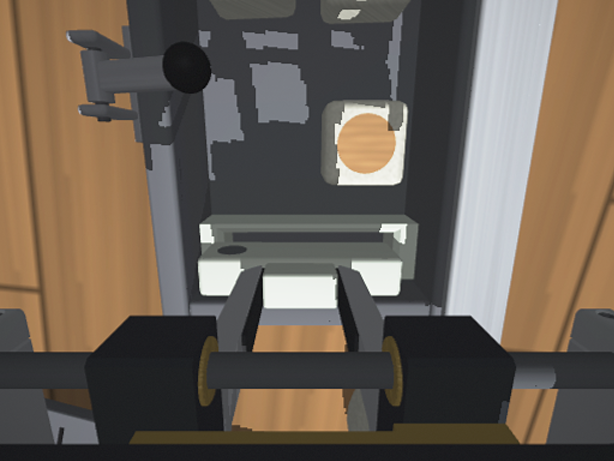

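The picture shows the plate parallel to the pocket, with its top edge around row 245 and the pocket mouth at rows 230–245.

```bash
python3 - <<'E'
from b import *
w=frame('wrist');z=obs()["ee_pos"][2]-.0443
for u,v,h in((200,258,.038),(401,262,.038),(200,294,.0),(399,294,0),(264,274,.058),(336,275,.058)): print(u,v,h,toB(onz(w,u/1.2,v/1.2,z+h)))
print(toB(obs()["ee_pos"]))
E
```

```text
200 258 0.038 [-63.  -95.3]
401 262 0.038 [ 52.4 -97.8]
200 294 0.0 [ -77.  -135.3]
399 294 0 [  64.6 -135.2]
264 274 0.058 [-24.2 -97.3]
336 275 0.058 [ 13.1 -97.8]
[  -4.9 -107.7]
```

>>> move_arm --commands '[[[0.04,0,0.03],[0,0.008,0],1],[[0.005,0,0.05],[0,0,0],1],[[0,0,0.05],[0,0,0],1],[[0,0,0],[0,0,0],1]]'

```text
t: 28.7
ee_pos: [0.6295, -0.1114, 0.0916]
tcp_rot: [3.133, 0.167, 0.02]
ft_force: [-0.0, -0.7, -2.9]
opening: 0.422
```

```bash
python3 - <<'E'
from b import *
plan((.624,-.1095,.0543),BY)
E
```

```text
pos [ 0.6295 -0.1114  0.0916] yaw 6.1 q6 -0.46 F [-0.  -0.7 -2.9] op 0.422 t 28.7
turn [ 0.3 -0.7 -0. ] deg: 1 rows of [ 0.01  -0.024 -0.001];  shift [-5.3 -2.5 37.3] mm (total shares [-0.044 -0.021  0.311]): 1 rows of [-0.044 -0.021  0.311]
```

>>> move_arm --commands '[[[-0.045,-0.02,0.03],[0.01,-0.024,0],1],[[-0.005,0,0.05],[0,0,0],1]]'

```text
t: 28.87
ee_pos: [0.6243, -0.1098, 0.0831]
tcp_rot: [3.136, 0.167, 0.003]
ft_force: [0.2, -0.3, -2.4]
opening: 0.421
```

```bash
python3 - <<'E'
from b import *
plan((.624,-.1095,.0543),BY)
E
```

```text
pos [ 0.6243 -0.1098  0.0831] yaw 6.1 q6 -0.46 F [ 0.2 -0.3 -2.4] op 0.421 t 28.9
turn [ 0.1 -0.1 -0. ] deg: 1 rows of [ 0.002 -0.003 -0.001];  shift [-0.2 -0.4 28.8] mm (total shares [-0.002 -0.003  0.24 ]): 1 rows of [-0.002 -0.003  0.24 ]
```

>>> move_arm --commands '[[[-0.005,0,0.08],[0,0,0],1],[[-0.005,0,0.07],[0,0,0],1],[[-0.005,0,0.06],[0,0,0],1]]'

```text
t: 29.12
ee_pos: [0.6227, -0.1101, 0.056]
tcp_rot: [3.136, 0.167, 0.005]
ft_force: [1.8, 0.3, -0.9]
opening: 0.42
```

```bash
python3 - <<'E'
from b import *
plan((.624,-.1095,.0543),BY)
E
```

```text
pos [ 0.6227 -0.1101  0.056 ] yaw 6.1 q6 -0.46 F [ 1.8  0.3 -0.9] op 0.420 t 29.1
turn [ 0.1 -0.2 -0. ] deg: 1 rows of [ 0.003 -0.006 -0.   ];  shift [ 1.3 -0.4  1.7] mm (total shares [ 0.011 -0.004  0.014]): 1 rows of [ 0.011 -0.004  0.014]
```

>>> move_arm --commands '[[[0.01,0,0.03],[0,0,0],1],[[0,0,0.03],[0,0,0],1],[[0,0,0.02],[0,0,0],1]]'

```text
t: 29.37
ee_pos: [0.623, -0.1106, 0.054]
tcp_rot: [3.137, 0.169, -0.01]
ft_force: [-5.7, 1.7, 7.6]
opening: 0.422
```

>>> move_arm --commands '[[[0,0,-0.005],[0,0,0],-0.2],[[0,0,0],[0,0,0],-0.2],[[0,0,0],[0,0,0],-0.2],[[0,0,-0.1],[0,0,0],-0.2],[[0,0,-0.25],[0,0,0],-0.2],[[0,0,-0.33],[0,0,0],-0.2],[[0,0,-0.33],[0,0,0],-0.2],[[0,0,-0.2],[0,0,0],-0.2]]'

```text
t: 30.03
ee_pos: [0.6198, -0.1094, 0.1984]
tcp_rot: [-3.131, -0.168, 0.032]
ft_force: [-0.3, -0.0, 0.9]
opening: 0.597
```

```bash
cat >> b.py <<'E'
def knob(im,lo=45):
    """dark ball near the latch -> ray cut with box plane y=0"""
    u0,v0=proj(im,W(-52,0,120)); hsv=cv2.cvtColor(im["color"],cv2.COLOR_RGB2HSV)
    m=(hsv[...,2]<lo).astype(np.uint8); k=np.zeros_like(m); cv2.circle(k,(int(u0),int(v0)),30,1,-1)
    m=cv2.morphologyEx(m*k,cv2.MORPH_OPEN,np.ones((3,3)))
    for c in cv2.findContours(m,cv2.RETR_EXTERNAL,cv2.CHAIN_APPROX_NONE)[0]:
        if cv2.contourArea(c)<25: continue
        (u,v),r=cv2.minEnclosingCircle(c); p,d=ray(im,u,v); n=np.array([-np.sin(th),np.cos(th),0]); o=np.array(W(0,0,0))
        X=p+d*(n@(o-p))/(n@d); print("knob px",u,v,r,"area",cv2.contourArea(c),"box x,z",toB(X),(X[2]*1000).round(1))
E
python3 - <<'E'
from b import *
w=frame('wrist'); knob(w); s=frame('side'); knob(s); save(w,'pics/w12.png')
plan(W(-40,0,200),BY+90)
E
```

```text
knob px 193.42857360839844 82.85713958740234 12.65727710723877 area 407.0 box x,z [-54.5  -0. ] 120.7
knob px 259.5 193.5 13.285429954528809 area 144.0 box x,z [-124.6   -0. ] 108.8
knob px 283.8414611816406 183.69512939453125 5.985528945922852 area 57.0 box x,z [-51.7  -0. ] 126.3
knob px 310.0 182.0 5.385264873504639 area 39.0 box x,z [28.8  0. ] 116.7
pos [ 0.6218 -0.1101  0.2008] yaw 6.1 q6 -0.46 F [ 0.8  0.1 -0.4] op 0.600 t 30.1
turn [ -0.8   0.5 -90. ] deg: 13 rows of [-0.002  0.001 -0.231];  shift [107.5 -37.3   0.8] mm (total shares [ 0.896 -0.311  0.006]): 3 rows of [ 0.299 -0.104  0.002]
```

View pics/w12.png

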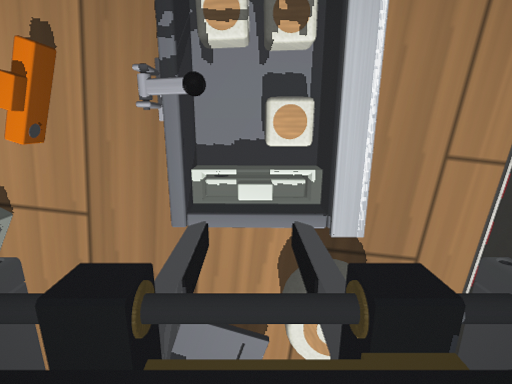

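The plate sits in its pocket at (255,185) and the packs are flat. The knob is at (193,83), which gives box x -54.5, z 121. I'll turn for the latch.

>>> move_arm --commands '[[[0,0,-0.04],[0,0,0.23],-0.2],[[0,0,-0.04],[0,0,0.23],-0.2],[[0,0,-0.04],[0,0,0.23],-0.2],[[0,0,-0.04],[0,0,0.23],-0.2],[[0,0,-0.04],[0,0,0.23],-0.2],[[0,0,-0.04],[0,0,0.23],-0.2],[[0,0,-0.04],[0,0,0.23],-0.2]]'

```text
t: 30.72
ee_pos: [0.6191, -0.1091, 0.23]
tcp_rot: [2.91, -1.174, -0.036]
ft_force: [-0.7, -0.0, -0.1]
opening: 0.6
```

>>> move_arm --commands '[[[0,0,-0.03],[0,0,0.23],-0.2],[[0,0,-0.03],[0,0,0.23],-0.2],[[0,0,-0.03],[0,0,0.23],-0.2],[[0,0,-0.03],[0,0,0.23],-0.2],[[0,0,-0.03],[0,0,0.23],-0.2],[[0,0,-0.03],[0,0,0.23],-0.2],[[0,0,0],[0,0,0],-0.2]]'

```text
t: 31.3
ee_pos: [0.6162, -0.1081, 0.2445]
tcp_rot: [2.266, -2.151, -0.049]
ft_force: [0.7, 0.2, 0.0]
opening: 0.599
```

```bash
python3 - <<'E'
from b import *
plan(W(-54,0,170),BY-90)
E
```

```text
pos [ 0.6162 -0.1081  0.2445] yaw -87.0 q6 1.17 F [0.7 0.2 0. ] op 0.599 t 31.3
turn [ 1.9  0.7 -3.2] deg: 1 rows of [ 0.064  0.023 -0.105];  shift [-104.9   45.8   74.5] mm (total shares [-0.874  0.382  0.621]): 4 rows of [-0.219  0.095  0.155]
```

>>> move_arm --commands '[[[0,0,0],[0.064,0.023,-0.105],0.2],[[-0.3,0.13,0],[0,0,0],0.2],[[-0.3,0.13,0.1],[0,0,0],0.2],[[-0.27,0.12,0.2],[0,0,0],0.2],[[0,0,0.25],[0,0,0],0.2],[[0,0,0.05],[0,0,0],0.2],[[0,0,0],[0,0,0],0.2]]' --newtons 12

```text
t: 31.88
ee_pos: [0.5544, -0.0064, 0.1653]
tcp_rot: [2.359, -2.073, -0.006]
ft_force: [-0.3, -1.0, -0.7]
opening: 0.401
```

```bash
python3 - <<'E'
from b import *
plan(W(-54.5,0,107),BY-90)
E
```

```text
pos [ 0.5544 -0.0064  0.1653] yaw -82.6 q6 1.23 F [-0.3 -1.  -0.7] op 0.401 t 31.9
turn [0.2 0.1 1.2] deg: 1 rows of [0.007 0.003 0.042];  shift [ 2.8 -4.2 58.3] mm (total shares [ 0.023 -0.035  0.486]): 2 rows of [ 0.012 -0.018  0.243]
```

>>> move_arm --commands '[[[0.012,-0.018,0.15],[0,0,0.04],0.2],[[0.012,-0.018,0.2],[0,0,0],0.2],[[0,0,0.15],[0,0,0],0.2],[[0,0,0.03],[0,0,0],0.2]]'

```text
t: 32.22
ee_pos: [0.5635, -0.0117, 0.1045]
tcp_rot: [-2.34, 2.094, -0.004]
ft_force: [-1.7, 0.5, -0.0]
opening: 0.398
```

```bash
python3 - <<'E'
from b import *
plan(W(-54.5,0,107),BY-90); knob(frame('wrist'))
E
```

```text
pos [ 0.5635 -0.0117  0.1045] yaw -83.7 q6 1.24 F [-1.7  0.5 -0. ] op 0.398 t 32.2
turn [-0.2 -0.1  0.2] deg: 1 rows of [-0.006 -0.002  0.007];  shift [-3.4  4.2 -2.5] mm (total shares [-0.028  0.035 -0.021]): 1 rows of [-0.028  0.035 -0.021]
knob px 246.21495056152344 250.4112091064453 16.14866065979004 area 756.5 box x,z [-85.2  -0. ] 57.2
knob px 219.0 243.0 12.16562557220459 area 111.5 box x,z [13.9  0. ] 262.0
```

>>> move_arm --commands '[[[-0.028,0.035,0],[0,0,0],0.2],[[0,0,0],[0,0,0],1],[[0,0,0],[0,0,0],1],[[0,0,0],[0,0,0],1],[[0,0,0],[0,0,0],1],[[0,0,0],[0,0,0],1]]'

```text
t: 32.77
ee_pos: [0.5621, -0.0096, 0.111]
tcp_rot: [-2.336, 2.09, -0.013]
ft_force: [0.2, 0.1, -2.4]
opening: 0.2
```

```bash
python3 - <<'E'
from b import *
o=obs();print(toB(o["ee_pos"]));plan(W(-62.8,0,122),BY-90)
E
```

```text
[-51.4  -1.2]
pos [ 0.5621 -0.0096  0.111 ] yaw -83.6 q6 1.24 F [ 0.2  0.1 -2.4] op 0.200 t 32.8
turn [-0.6 -0.1  0.2] deg: 1 rows of [-0.02  -0.003  0.008];  shift [ -1.2  11.4 -11. ] mm (total shares [-0.01   0.095 -0.092]): 1 rows of [-0.01   0.095 -0.092]
```

>>> move_arm --commands '[[[0,0.04,-0.065],[0,0,0],1],[[0,0.05,-0.065],[0,0,0],1],[[0,0.055,-0.05],[0,0,0],1],[[0,0.06,-0.045],[0,0,0],1],[[0,0.065,-0.03],[0,0,0],1],[[0,0.065,-0.02],[0,0,0],1]]'

```text
t: 33.27
ee_pos: [0.5184, -0.0144, 0.1461]
tcp_rot: [-2.338, 2.09, -0.014]
ft_force: [1.2, 0.6, -7.2]
opening: 0.205
```

```bash
cat > a.py <<'E'
from b import *
import sys
o=obs();p=toB(o["ee_pos"]);print(p,o["ee_pos"][2].round(4),"F",o["ft_force"].round(1),"op",round(o["opening"],3))
E
python3 a.py
```

```text
[-95.4  -1.3] 0.1461 F [ 1.2  0.6 -7.2] op 0.205
```

>>> move_arm --commands '[[[0,0.07,0.005],[0,0,0],1],[[0,0.07,0.01],[0,0,0],1],[[0,0.07,0.02],[0,0,0],1],[[0,0.065,0.03],[0,0,0],1],[[0,0.06,0.04],[0,0,0],1],[[0,0.05,0.045],[0,0,0],1],[[0,0.05,0.05],[0,0,0],1]]'

```text
t: 33.85
ee_pos: [0.4655, -0.0203, 0.1272]
tcp_rot: [-2.33, 2.084, -0.029]
ft_force: [1.1, 2.4, 1.1]
opening: 0.204
```

```bash
python3 a.py
```

```text
[-148.6   -1.5] 0.1272 F [1.1 2.4 1.1] op 0.204
```

>>> move_arm --commands '[[[0,0,0],[0,0,0],0],[[0,0,0],[0,0,0],0],[[0,0,-0.1],[0,0,0],0],[[0,0,-0.25],[0,0,0],0],[[0,0,-0.33],[0,0,0],0],[[0,0,-0.33],[0.03,0,0.15],0],[[0,0,-0.25],[0.03,0,0.2],0],[[0,0,0],[0,0,0.2],0]]'

```text
t: 34.52
ee_pos: [0.4553, -0.0223, 0.2762]
tcp_rot: [-1.987, 2.401, -0.039]
ft_force: [-0.0, -0.5, -0.6]
opening: 0.502
```

```bash
python3 - <<'E'
from b import *
plan((.47,-.40,.22),-104)
E
```

```text
pos [ 0.4553 -0.0223  0.2762] yaw -100.8 q6 1.46 F [-0.  -0.5 -0.6] op 0.502 t 34.5
turn [-2.   0.2  3.2] deg: 1 rows of [-0.067  0.007  0.108];  shift [ 362.9 -105.6   56.2] mm (total shares [ 3.024 -0.88   0.468]): 10 rows of [ 0.302 -0.088  0.047]
```

>>> move_arm --commands '[[[0,0,0],[-0.067,0,0.1],-0.2],[[0.31,-0.09,0.04],[0,0,0],-0.2],[[0.31,-0.09,0.04],[0,0,0],-0.2],[[0.31,-0.09,0.04],[0,0,0],-0.2],[[0.31,-0.09,0.04],[0,0,0],-0.2],[[0.31,-0.09,0.04],[0,0,0],-0.2],[[0.31,-0.09,0.04],[0,0,0],-0.2],[[0.31,-0.09,0.04],[0,0,0],-0.2]]'

```text
t: 35.18
ee_pos: [0.468, -0.3021, 0.246]
tcp_rot: [-1.947, 2.465, -0.01]
ft_force: [0.8, -0.2, -0.6]
opening: 0.599
```

>>> move_arm --commands '[[[0.31,-0.09,0.04],[0,0,0],-0.2],[[0.31,-0.09,0.04],[0,0,0],-0.2],[[0.1,0,0.04],[0,0,0],-0.2],[[0,0,0],[0,0,0],-0.2]]'

```text
t: 35.52
ee_pos: [0.465, -0.4031, 0.2266]
tcp_rot: [1.934, -2.469, 0.002]
ft_force: [0.1, -0.1, -0.5]
opening: 0.598
```

```bash
python3 - <<'E'
from b import *
w=frame('wrist'); save(w,'pics/w13.png',1.5); pickle.dump(w,open('w13.pkl','wb'))
plan((.51,-.412,.1),-104); print((proj(w,(.51,-.412,.052))*1.5).round())
E
```

```text
pos [ 0.4653 -0.4021  0.227 ] yaw -103.8 q6 0.92 F [-0.2 -0.1 -0.9] op 0.600 t 35.6
turn [ 0.1 -0.3  0.2] deg: 1 rows of [ 0.003 -0.009  0.007];  shift [ -1.2 -45.8 127. ] mm (total shares [-0.01  -0.382  1.059]): 4 rows of [-0.003 -0.095  0.265]
[371. 216.]
```

View pics/w13.png

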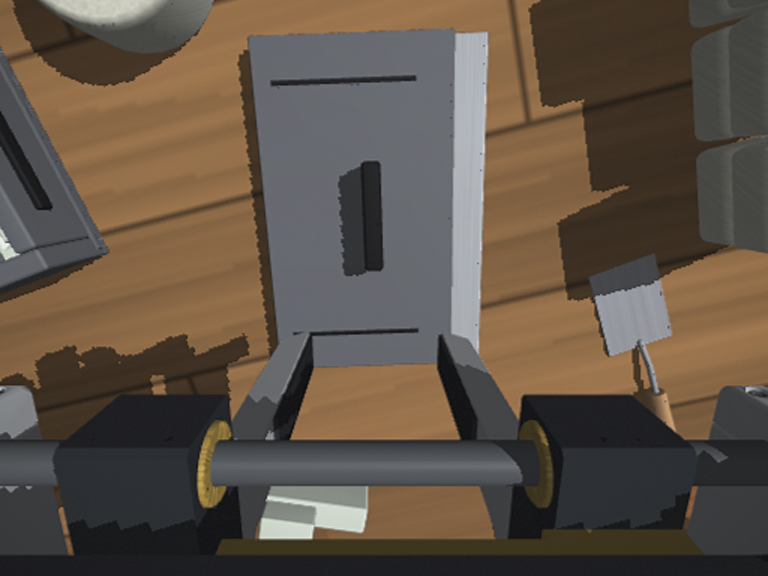

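The lid view has the tongue on the right (tool +x). The bar runs from (371,163) to (374,270), and the panel corners are near (249,38), (455,30), (279,365) and (449,363).

```bash
python3 - <<'E'
from b import *
w=pickle.load(open('w13.pkl','rb')); P=lambda u,v,z:onz(w,u/1.5,v/1.5,z)
hsv=cv2.cvtColor(w["color"],cv2.COLOR_RGB2HSV)
m=(hsv[...,2]<45).astype(np.uint8); k=np.zeros_like(m); k[100:188,236:262]=1
c=max(cv2.findContours(m*k,cv2.RETR_EXTERNAL,cv2.CHAIN_APPROX_NONE)[0],key=cv2.contourArea)[:,0]
X=np.array([onz(w,*q,.052)[:2]*1000 for q in c],np.float32); print("bar",cv2.minAreaRect(X))
q=[P(*p,.022) for p in((249,38),(455,30),(449,363),(279,365))]
print(np.round(q,4).tolist(),[np.linalg.norm(q[i]-q[i-3]).round(4) for i in range(4)])
ang=lambda a,b:np.degrees(np.arctan2(*(b-a)[1::-1])).round(2)
print("x dir",ang(q[0],q[1]),ang(q[3],q[2]),"y dir",ang(q[2],q[1]),ang(q[3],q[0]))
m=np.mean(q,0); print("panel mid",m.round(4))
E
```

```text
bar ((509.3112487792969, -411.59906005859375), (15.78631591796875, 86.81121826171875), 78.08216857910156)
[[0.6685, -0.3499, 0.022], [0.6346, -0.5121, 0.022], [0.3515, -0.4507, 0.022], [0.3898, -0.2887, 0.022]] [np.float64(0.1657), np.float64(0.2896), np.float64(0.1665), np.float64(0.2854)]
x dir -101.82 -103.27 y dir -12.23 -12.38
panel mid [ 0.5111 -0.4003  0.022 ]
```

```bash
python3 - <<'E'
from b import *
plan((.509,-.4118,.08),-102.2)
E
```

```text
pos [ 0.4653 -0.4021  0.227 ] yaw -103.8 q6 0.92 F [-0.2 -0.1 -0.9] op 0.600 t 35.6
turn [ 0.1 -0.3 -1.6] deg: 1 rows of [ 0.003 -0.009 -0.053];  shift [  0.2 -44.8 147. ] mm (total shares [ 0.002 -0.373  1.225]): 4 rows of [ 0.    -0.093  0.306]
```

>>> move_arm --commands '[[[0,0,0],[0,0,-0.05],-0.2],[[0,-0.17,0.1],[0,0,0],-0.2],[[0,-0.2,0.2],[0,0,0],-0.2],[[0,0,0.3],[0,0,0],-0.2],[[0,0,0.3],[0,0,0],-0.2],[[0,0,0.25],[0,0,0],-0.2],[[0,0,0.1],[0,0,0],-0.2],[[0,0,0],[0,0,0],-0.2]]' --newtons 55

```text
t: 36.23
ee_pos: [0.5152, -0.4017, 0.0788]
tcp_rot: [1.984, -2.43, 0.014]
ft_force: [0.1, -0.9, 0.7]
opening: 0.599
```

```bash
python3 - <<'E'
from b import *
plan((.509,-.4118,.027),-102.2)
E
```

```text
pos [ 0.5152 -0.4017  0.0788] yaw -101.5 q6 0.94 F [ 0.1 -0.9  0.7] op 0.599 t 36.2
turn [-0.2 -0.5  0.7] deg: 1 rows of [-0.008 -0.018  0.022];  shift [11.2  3.9 51.8] mm (total shares [0.093 0.033 0.432]): 2 rows of [0.047 0.016 0.216]
```

>>> move_arm --commands '[[[0.08,0.03,0.02],[-0.008,-0.018,0.022],-0.2],[[0.02,0.01,0.13],[0,0,0],-0.2],[[0.01,0,0.17],[0,0,0],-0.2],[[0,0,0.08],[0,0,0],-0.2],[[0,0,0.02],[0,0,0],-0.2]]'

```text
t: 36.65
ee_pos: [0.5112, -0.4174, 0.0348]
tcp_rot: [-1.973, 2.443, -0.02]
ft_force: [0.5, -0.5, -0.3]
opening: 0.601
```

```bash
python3 - <<'E'
from b import *
plan((.509,-.4118,.027),-102.2)
E
```

```text
pos [ 0.5112 -0.4174  0.0348] yaw -102.2 q6 0.93 F [ 0.5 -0.5 -0.3] op 0.601 t 36.6
turn [-0.6 -0.4  0. ] deg: 1 rows of [-0.02  -0.014  0.002];  shift [-5.   3.4  7.8] mm (total shares [-0.042  0.028  0.065]): 1 rows of [-0.042  0.028  0.065]
```

>>> move_arm --commands '[[[-0.04,0.03,0.05],[-0.02,-0.014,0],-0.2],[[0,0,0.02],[0,0,0],1],[[0,0,0],[0,0,0],1],[[0,0,0],[0,0,0],1],[[0,0,0],[0,0,0],1],[[0,0,0],[0,0,0],1],[[0,0,0],[0,0,0],1],[[0,0,0],[0,0,0],1]]'

```text
t: 37.32
ee_pos: [0.5102, -0.4137, 0.0298]
tcp_rot: [-1.973, 2.444, -0.008]
ft_force: [-0.1, 0.1, -2.0]
opening: 0.164
```

>>> move_arm --commands '[[[0,0,0],[0,0,0],1],[[0,0,0],[0,0,0],1],[[0,0,0],[0,0,0],1],[[0,0,0],[0,0,0],1]]'

```text
t: 37.65
ee_pos: [0.5102, -0.4137, 0.0298]
tcp_rot: [-1.973, 2.444, -0.008]
ft_force: [-0.9, -0.3, -0.2]
opening: 0.168
```

```bash
python3 - <<'E'
from b import *
plan((.509,-.4118,.027),-102.2)
E
```

```text
pos [ 0.5102 -0.4137  0.0298] yaw -102.2 q6 0.93 F [-0.9 -0.3 -0.2] op 0.168 t 37.6
turn [-0.2 -0.2  0. ] deg: 1 rows of [-0.008 -0.005  0.001];  shift [-1.6  1.6  2.8] mm (total shares [-0.013  0.013  0.023]): 1 rows of [-0.013  0.013  0.023]
```

Gripped: the opening is 15.8 mm, as the bar should give. Next I'll lift and turn toward the box.

>>> move_arm --commands '[[[0,0,-0.15],[0,0,0],1],[[0,0,-0.28],[0,0,0],1],[[0,0,-0.33],[0,0,0],1],[[0,0,-0.33],[0,0,0],1],[[0,0,-0.33],[0,0,0],1],[[0,0,-0.33],[0,0,0],1],[[0,0,-0.15],[0,0,-0.15],1],[[0,0,-0.03],[0,0,-0.22],1]]'

```text
t: 38.32
ee_pos: [0.5051, -0.4083, 0.2594]
tcp_rot: [-2.206, 2.236, 0.03]
ft_force: [-0.1, -0.3, -2.6]
opening: 0.167
```

>>> move_arm --commands '[[[0,0,-0.03],[0,0,-0.23],1],[[0,0,-0.02],[0,0,-0.23],1],[[0,0,-0.02],[0,0,-0.23],1],[[0,0,-0.02],[0,0,-0.23],1],[[0,0,-0.02],[0,0,-0.23],1],[[0,0,-0.02],[0,0,-0.23],1],[[0,0,-0.02],[0,0,-0.23],1],[[0,0,-0.02],[0,0,-0.23],1]]'

```text
t: 38.98
ee_pos: [0.5037, -0.4067, 0.2773]
tcp_rot: [-2.997, 0.899, 0.034]
ft_force: [0.1, 0.3, -3.2]
opening: 0.167
```

```bash
cat >> b.py <<'E'
LT=np.array([0,1.6,29.8])  # TCP in lid frame, mm
D=R.from_matrix(np.diag([1.,-1,-1]))
def lid(o):
    M=R.from_euler('z',-th)*R.from_rotvec(o["tcp_rot"])*D   # lid in box frame
    e=M.as_euler('ZYX',degrees=True); p=np.append(Rm.T@(o["ee_pos"][:2]*1000-t),o["ee_pos"][2]*1000)-M.apply(LT)
    return M,e,p
def planL(ox,oz,al,oy=0,n=None):
    o=obs(); M,e,p=lid(o); print("lid o",p.round(1),"yaw,pitch,roll",e.round(1),"F",o["ft_force"].round(1),"op %.3f t %.1f"%(o["opening"],o["t"]))
    T=R.from_euler('ZYX',[0,al,0],degrees=True); tgt=np.array([ox,oy,oz])+T.apply(LT); cur=p+M.apply(LT)
    rv=np.degrees(((M*D).inv()*(T*D)).as_rotvec()); s=(T*D).inv().apply(tgt-cur)
    k=max(1,int(np.ceil(np.linalg.norm(rv)/7))); n=max(1,int(np.ceil(np.linalg.norm(s)/40)))
    print(f"turn {rv.round(1)}: {k} rows of {(rv/k/30).round(3)}; shift {s.round(1)} mm shares {(s/120).round(3)}: {n} rows of {(s/n/120).round(3)}")
E
python3 - <<'E'
from b import *
planL(-38,190,0)
E
```

```text
lid o [-153.3 -390.4  247.5] yaw,pitch,roll [-39.5   1.4   0.3] F [ 0.1  0.3 -3.2] op 0.167 t 39.0
turn [ -0.8   1.2 -39.5]: 6 rows of [-0.005  0.007 -0.22 ]; shift [ 113.8 -391.4   57.5] mm shares [ 0.948 -3.262  0.479]: 11 rows of [ 0.086 -0.297  0.044]
```

>>> move_arm --commands '[[[0,0,-0.02],[0,0.007,-0.23],1],[[0,0,-0.02],[0,0.007,-0.23],1],[[0,0,-0.02],[0,0.007,-0.23],1],[[0,0,-0.02],[0,0.007,-0.23],1],[[0,0,-0.01],[0,0.007,-0.23],1],[[0,0,0],[0,0,-0.17],1],[[0.08,-0.28,0],[0,0,0],1],[[0.09,-0.3,0],[0,0,0],1]]'

```text
t: 39.65
ee_pos: [0.5101, -0.3362, 0.2798]
tcp_rot: [-3.111, -0.205, 0.014]
ft_force: [0.7, 0.7, -3.5]
opening: 0.162
```

>>> move_arm --commands '[[[0.09,-0.3,0],[0,0,0],1],[[0.09,-0.3,0],[0,0,0],1],[[0.09,-0.3,0],[0,0,0],1],[[0.09,-0.3,0],[0,0,0],1],[[0.09,-0.3,0],[0,0,0],1],[[0.09,-0.3,0],[0,0,0],1],[[0.09,-0.3,0],[0,0,0],1],[[0.07,-0.25,0],[0,0,0],1]]'

```text
t: 40.32
ee_pos: [0.5526, -0.0309, 0.2783]
tcp_rot: [-3.104, -0.196, 0.032]
ft_force: [0.9, 0.5, -3.7]
opening: 0.167
```

```bash
python3 - <<'E'
from b import *
planL(-38,190,18)
E
```

```text
lid o [-63.7 -22.  248.4] yaw,pitch,roll [1.1 1.1 1.9] F [ 0.9  0.5 -3.7] op 0.167 t 40.3
turn [ -1.7 -16.9   1.4]: 3 rows of [-0.018 -0.188  0.015]; shift [ 51.2 -22.9  46.4] mm shares [ 0.426 -0.191  0.387]: 2 rows of [ 0.213 -0.096  0.193]
```

>>> move_arm --commands '[[[0,-0.05,0],[-0.018,-0.19,0.015],1],[[0,-0.05,0],[-0.018,-0.19,0.015],1],[[0,0,0],[-0.018,-0.19,0.015],1],[[0.15,-0.04,0.1],[0,0,0],1],[[0.15,-0.05,0.15],[0,0,0],1],[[0.1,0,0.1],[0,0,0],1],[[0,0,0],[0,0,0],1]]'

```text
t: 40.9
ee_pos: [0.5806, 0.0064, 0.2175]
tcp_rot: [3.074, 0.182, -0.516]
ft_force: [-0.4, -0.1, -3.4]
opening: 0.165
```

```bash
python3 - <<'E'
from b import *
planL(-38,130,18)
E
```

```text
lid o [-41.   11.  189.3] yaw,pitch,roll [ 0.6 19.1  0. ] F [-0.4 -0.1 -3.4] op 0.165 t 40.9
turn [0.2 1.1 0.6]: 1 rows of [0.006 0.035 0.02 ]; shift [20.7 11.1 55.5] mm shares [0.172 0.093 0.462]: 2 rows of [0.086 0.046 0.231]
```

>>> move_arm --commands '[[[0.04,0.06,0.08],[0.006,0.035,0.02],1],[[0.06,0.02,0.18],[0,0,0],1],[[0.06,0,0.18],[0,0,0],1],[[0.01,0,0.03],[0,0,0],1],[[0,0,0],[0,0,0],1]]'

```text
t: 41.32
ee_pos: [0.5825, -0.0033, 0.1562]
tcp_rot: [3.083, 0.165, -0.489]
ft_force: [-0.2, -0.1, -3.2]
opening: 0.165
```

```bash
python3 - <<'E'
from b import *
planL(-38,107,18)
E
```

```text
lid o [-39.6   1.3 127.8] yaw,pitch,roll [ 0. 18.  0.] F [-0.2 -0.1 -3.2] op 0.165 t 41.3
turn [-0.  0.  0.]: 1 rows of [-0.001  0.     0.   ]; shift [ 8.   1.3 19.3] mm shares [0.066 0.011 0.161]: 1 rows of [0.066 0.011 0.161]
```

>>> move_arm --commands '[[[0.03,0.01,0.07],[0,0,0],1],[[0.03,0,0.08],[0,0,0],1],[[0,0,0.01],[0,0,0],1]]'

```text
t: 41.57
ee_pos: [0.585, -0.0049, 0.1378]
tcp_rot: [3.083, 0.164, -0.481]
ft_force: [-1.5, 0.1, -3.9]
opening: 0.165
```

```bash
python3 - <<'E'
from b import *
planL(-14,107,18)
E
```

```text
lid o [-37.2  -0.6 109.4] yaw,pitch,roll [-0.  17.7 -0. ] F [-1.5  0.1 -3.9] op 0.165 t 41.6
turn [ 0.  -0.3 -0. ]: 1 rows of [ 0.001 -0.009 -0.001]; shift [22.9 -0.6 -4.9] mm shares [ 0.191 -0.005 -0.041]: 1 rows of [ 0.191 -0.005 -0.041]
```

>>> move_arm --commands '[[[0.05,0,-0.005],[0,-0.009,0],1],[[0.05,0,-0.015],[0,0,0],1],[[0.05,0,-0.015],[0,0,0],1]]'

```text
t: 41.82
ee_pos: [0.6046, -0.0029, 0.1374]
tcp_rot: [3.081, 0.164, -0.487]
ft_force: [-0.8, 0.0, -2.6]
opening: 0.167
```

```bash
python3 - <<'E'
from b import *
planL(-10,106.5,18)
E
```

```text
lid o [-17.6  -0.7 109. ] yaw,pitch,roll [-0.1 18.  -0.1] F [-0.8  0.  -2.6] op 0.167 t 41.8
turn [ 0.1 -0.  -0.1]: 1 rows of [ 0.002 -0.001 -0.002]; shift [ 8.  -0.7  0.1] mm shares [ 0.067 -0.006  0.001]: 1 rows of [ 0.067 -0.006  0.001]
```

>>> move_arm --commands '[[[0.03,0,0.015],[0,0,0],1],[[0.03,0,0.01],[0,0,0],1]]'

```text
t: 41.98
ee_pos: [0.6133, -0.0022, 0.1334]
tcp_rot: [3.081, 0.164, -0.481]
ft_force: [0.1, -0.2, -3.0]
opening: 0.167
```

```bash
python3 - <<'E'
from b import *
planL(-5,99,14)
E
```

```text
lid o [ -8.8  -1.  105. ] yaw,pitch,roll [-0.  17.8 -0.1] F [ 0.1 -0.2 -3. ] op 0.167 t 42.0
turn [ 0.1  3.8 -0. ]: 1 rows of [ 0.004  0.126 -0.001]; shift [ 3.2 -0.9  4.8] mm shares [ 0.027 -0.008  0.04 ]: 1 rows of [ 0.027 -0.008  0.04 ]
```

>>> move_arm --commands '[[[0.015,-0.005,0.015],[0,0.065,0],1],[[0.015,0,0.02],[0,0.065,0],1]]'

```text
t: 42.15
ee_pos: [0.6178, -0.0013, 0.1277]
tcp_rot: [3.1, 0.166, -0.372]
ft_force: [0.1, -0.4, -3.5]
opening: 0.166
```

```bash
python3 - <<'E'
from b import *
planL(-3.5,91,10)
E
```

```text
lid o [-2.1 -0.5 98.8] yaw,pitch,roll [-0.  13.7 -0.1] F [ 0.1 -0.4 -3.5] op 0.166 t 42.1
turn [ 0.1  3.7 -0. ]: 1 rows of [ 0.005  0.123 -0.   ]; shift [-1.9 -0.4  7.8] mm shares [-0.016 -0.004  0.065]: 1 rows of [-0.016 -0.004  0.065]
```

>>> move_arm --commands '[[[-0.01,0,0.03],[0,0.062,0],1],[[-0.005,0,0.03],[0,0.062,0],1]]'

```text
t: 42.32
ee_pos: [0.616, -0.0015, 0.121]
tcp_rot: [3.114, 0.168, -0.265]
ft_force: [-0.0, -0.7, -3.2]
opening: 0.168
```

```bash
python3 - <<'E'
from b import *
planL(-3.5,82,5)
E
```

```text
lid o [-2.  -0.6 91.6] yaw,pitch,roll [ 0.   9.7 -0.2] F [-0.  -0.7 -3.2] op 0.168 t 42.3
turn [0.2 4.7 0. ]: 1 rows of [0.005 0.158 0.001]; shift [-3.1 -0.5  9.6] mm shares [-0.026 -0.004  0.08 ]: 1 rows of [-0.026 -0.004  0.08 ]
```

>>> move_arm --commands '[[[-0.015,0,0.035],[0,0.08,0],1],[[-0.01,0,0.04],[0,0.08,0],1]]'

```text
t: 42.48
ee_pos: [0.614, -0.002, 0.1133]
tcp_rot: [3.127, 0.169, -0.123]
ft_force: [3.2, 0.1, -1.2]
opening: 0.166
```

```bash
python3 - <<'E'
from b import *
planL(-3,72.5,0)
E
```

```text
lid o [-1.3 -0.9 83.6] yaw,pitch,roll [ 0.   4.5 -0.2] F [ 3.2  0.1 -1.2] op 0.166 t 42.5
turn [0.2 4.5 0.1]: 1 rows of [0.007 0.15  0.002]; shift [-4.  -0.8 11. ] mm shares [-0.034 -0.007  0.092]: 1 rows of [-0.034 -0.007  0.092]
```

>>> move_arm --commands '[[[-0.01,0,0.035],[0.003,0.07,0],1],[[-0.01,0,0.035],[0.003,0.07,0],1]]'

```text
t: 42.65
ee_pos: [0.613, -0.0024, 0.1062]
tcp_rot: [3.136, 0.17, 0.003]
ft_force: [0.8, -0.1, -1.7]
opening: 0.164
```

```bash
python3 - <<'E'
from b import *
planL(-2,72,0); print(obs()["wrist_torque"].round(2))
E
```

```text
lid o [ 0.  -1.  76.4] yaw,pitch,roll [ 0.1 -0.1 -0.1] F [ 0.8 -0.1 -1.7] op 0.164 t 42.6
turn [ 0.1 -0.1  0.1]: 1 rows of [ 0.002 -0.004  0.002]; shift [-1.9 -1.   4.4] mm shares [-0.016 -0.008  0.037]: 1 rows of [-0.016 -0.008  0.037]
[-0.01 -0.12 -0.02]
```

>>> move_arm --commands '[[[-0.01,-0.005,0.025],[0,0,0],1],[[-0.005,0,0.025],[0,0,0],1]]'

```text
t: 42.82
ee_pos: [0.613, -0.0023, 0.1022]
tcp_rot: [3.135, 0.169, 0.013]
ft_force: [1.9, -1.4, -0.4]
opening: 0.167
```

```bash
python3 - <<'E'
from b import *
planL(-2,72,0); print(obs()["wrist_torque"].round(2))
E
```

```text
lid o [ 0.2 -1.1 72.4] yaw,pitch,roll [ 0.  -0.5 -0.2] F [ 1.9 -1.4 -0.4] op 0.167 t 42.8
turn [ 0.2 -0.5  0. ]: 1 rows of [ 0.005 -0.015  0.001]; shift [-1.9 -1.   0.4] mm shares [-0.016 -0.008  0.003]: 1 rows of [-0.016 -0.008  0.003]
[-0.04  0.01 -0.02]
```

>>> move_arm --commands '[[[-0.005,0,0.03],[0,0,0],1],[[0,0,0.03],[0,0,0],1],[[0,0,0.02],[0,0,0],1]]'

```text
t: 43.07
ee_pos: [0.613, -0.0024, 0.1018]
tcp_rot: [3.135, 0.17, -0.0]
ft_force: [-5.5, -0.8, 5.8]
opening: 0.165
```

>>> move_arm --commands '[[[0,0,0],[0,0,0],0.3],[[0,0,0],[0,0,0],0.3],[[0,0,0],[0,0,0],0.3],[[0,0,-0.1],[0,0,0],0.3],[[0,0,-0.25],[0,0,0],0.3],[[0,0,-0.3],[0,0,0],0.3],[[0,0,-0.3],[0,0,0],1],[[-0.2,0,-0.1],[0,0,0],1]]'

```text
t: 43.73
ee_pos: [0.589, -0.0043, 0.2305]
tcp_rot: [3.137, 0.172, -0.024]
ft_force: [0.3, -0.1, 0.9]
opening: 0.243
```

>>> move_arm --commands '[[[-0.3,0,0],[0,0,0],1],[[-0.3,0,0],[0,0,0],1],[[-0.3,0,0],[0,0,0],1],[[-0.25,0,0],[0,0,0],1],[[-0.1,0,0],[0,0,0],1],[[0,0,0],[0,0,0],1]]'

```text
t: 44.23
ee_pos: [0.4359, -0.0219, 0.2427]
tcp_rot: [3.131, 0.174, -0.003]
ft_force: [0.8, -0.5, -1.0]
opening: 0.005
```

```bash
python3 - <<'E'
from b import *
w=frame('wrist');s=frame('scene')
plan(W(-188,0,125),BY)
a=cv2.resize(w["color"],(440,330)); b=cv2.resize(s["color"][150:300,150:330],(360,300)); b=cv2.copyMakeBorder(b,0,30,0,0,cv2.BORDER_CONSTANT)
cv2.imwrite('pics/w16.png',np.hstack([a,b])[:,:,::-1])
E
```

```text
pos [ 0.4378 -0.0219  0.2428] yaw 6.4 q6 -0.42 F [ 1.  -0.3  0.1] op 0.006 t 44.3
turn [0.3 0.1 0.2] deg: 1 rows of [0.011 0.003 0.008];  shift [-1.170e+01 -1.000e-01  1.178e+02] mm (total shares [-0.097 -0.001  0.981]): 3 rows of [-0.032 -0.     0.327]
```

View pics/w16.png

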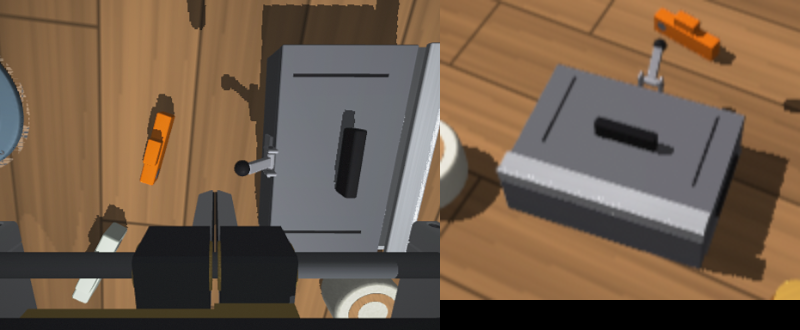

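The lid is home with its tongue under the lip, and the latch is open outward. I'll lower behind the knob.

>>> move_arm --commands '[[[-0.08,0,0.1],[0,0,0],1],[[-0.04,0,0.28],[0,0,0],1],[[0,0,0.3],[0,0,0],1],[[0,0,0.25],[0,0,0],1],[[0,0,0.05],[0,0,0],1]]'

```text
t: 44.75
ee_pos: [0.4319, -0.0256, 0.1274]
tcp_rot: [3.127, 0.176, 0.017]
ft_force: [-0.5, -0.0, -0.9]
opening: 0.006
```

```bash
python3 - <<'E'
from b import *
print(toB(obs()["ee_pos"])); plan(W(-125,0,127),BY)
E
```

```text
[-182.6   -3.2]
pos [ 0.4319 -0.0256  0.1274] yaw 6.5 q6 -0.43 F [-0.5 -0.  -0.9] op 0.006 t 44.8
turn [ 0.6 -0.6  0.3] deg: 1 rows of [ 0.02  -0.019  0.011];  shift [57.6 -3.2  0.4] mm (total shares [ 0.48  -0.027  0.003]): 2 rows of [ 0.24  -0.013  0.002]
```

>>> move_arm --commands '[[[0.1,-0.02,0],[0.02,-0.019,0.01],1],[[0.1,-0.007,0.005],[0,0,0],1],[[0.1,0,0.005],[0,0,0],1],[[0.1,0,0.005],[0,0,0],1],[[0.1,0,0.005],[0,0,0],1],[[0.1,0,0.005],[0,0,0],1],[[0.1,0,0.005],[0,0,0],1],[[0.08,0,0.005],[0,0,0],1]]'

```text
t: 45.42
ee_pos: [0.4365, -0.0215, 0.1162]
tcp_rot: [3.089, 0.195, -0.468]
ft_force: [-34.1, -8.0, 18.8]
opening: 0.005
```

```bash
python3 - <<'E'
from b import *
print(toB(obs()["ee_pos"])); plan(W(-78,0,124),BY)
E
```

```text
[-177.5    0.4]
pos [ 0.4365 -0.0215  0.1162] yaw 7.3 q6 -0.34 F [-34.1  -8.   18.8] op 0.005 t 45.4
turn [-0.3 17.2  1.1] deg: 3 rows of [-0.003  0.191  0.012];  shift [99.5  0.4 -7.8] mm (total shares [ 0.83   0.003 -0.065]): 3 rows of [ 0.277  0.001 -0.022]
```

The tip met the upper side of the ball and pushed the lever against its stop. I'll back off, level the tool, and come in lower.

>>> move_arm --commands '[[[-0.2,0,0],[0,0,0],1],[[-0.1,0,0],[0,0.19,0.01],1],[[0,0,0],[0,0.19,0.01],1],[[0,0,0],[0,0.19,0.01],1],[[0,0,0.1],[0,0,0],1],[[0,0,0.1],[0,0,0],1],[[0,0,0.03],[0,0,0],1],[[0,0,0],[0,0,0],1]]'

```text
t: 46.08
ee_pos: [0.4085, -0.0279, 0.1053]
tcp_rot: [-3.134, -0.174, -0.007]
ft_force: [0.2, 0.2, 0.3]
opening: 0.003
```

```bash
python3 - <<'E'
from b import *
print(toB(obs()["ee_pos"])); plan(W(-185,0,100),BY); w=frame('wrist')
hsv=cv2.cvtColor(w["color"],cv2.COLOR_RGB2HSV)
for h in(2.3,2.6):
  K=W(-104+54*np.cos(h)-6*np.sin(h),0,101+54*np.sin(h)+6*np.cos(h)); u=proj(w,K); print(h,u.round(), hsv[int(u[1])-6:int(u[1])+7:6,int(u[0])-12:int(u[0])+13:6,2].tolist() if 12<u[0]<490 and 8<u[1]<370 else '')
u0=proj(w,W(-150,0,125)).astype(int); m=(hsv[...,2]<40).astype(np.uint8); k=np.zeros_like(m); cv2.circle(k,tuple(int(i) for i in u0),40,1,-1)
for c in cv2.findContours(m*k,cv2.RETR_EXTERNAL,cv2.CHAIN_APPROX_NONE)[0]:
  if cv2.contourArea(c)>60: print(cv2.minEnclosingCircle(c),cv2.contourArea(c))
E
```

```text
[-206.1   -3. ]
pos [ 0.4085 -0.0279  0.1053] yaw 6.4 q6 -0.46 F [0.2 0.2 0.3] op 0.003 t 46.1
turn [-0.1 -0.3  0.2] deg: 1 rows of [-0.005 -0.009  0.008];  shift [21.1 -3.   5.3] mm (total shares [ 0.176 -0.025  0.044]): 1 rows of [ 0.176 -0.025  0.044]
2.3 [358. 252.] [[35, 26, 173, 173, 175], [42, 30, 171, 173, 195], [43, 203, 77, 47, 48]]
2.6 [336. 242.] [[127, 25, 23, 23, 24], [22, 25, 30, 32, 30], [25, 32, 36, 42, 37]]
((321.5, 272.5), 15.953156471252441) 226.5
((338.05633544921875, 244.02816772460938), 16.339496612548828) 558.0
```

The picture confirms the lever is at its 2.6 stop: knob at px (338,244), predicted (336,242). Now I'll sweep from lower down.

>>> move_arm --commands '[[[0.13,-0.025,0.03],[0,0,0],1],[[0.13,0,0.03],[0,0,0],1],[[0.1,0,-0.025],[0,0,0],1],[[0.1,0,-0.035],[0,0,0],1],[[0.085,0,-0.055],[0,0,0],1],[[0.085,0,-0.055],[0,0,0],1],[[0.085,0,-0.03],[0,0,0],1],[[0.085,0,-0.03],[0,0,0],1]]'

```text
t: 46.8
ee_pos: [0.4384, -0.0219, 0.1102]
tcp_rot: [3.107, 0.203, -0.34]
ft_force: [-40.1, -9.8, 22.0]
opening: 0.005
```

>>> move_arm --commands '[[[0.085,0,-0.01],[0,0,0],1],[[0.085,0,-0.005],[0,0,0],1],[[0.07,0,0],[0,0,0],1],[[0.06,0,0.01],[0,0,0],1]]'

```text
t: 47.13
ee_pos: [0.4305, -0.023, 0.1042]
tcp_rot: [3.068, 0.208, -0.557]
ft_force: [-25.6, -5.6, 20.9]
opening: 0.007
```

```bash
python3 - <<'E'
from b import *
print(toB(obs()["ee_pos"])); plan(W(-50,0,117),BY)
E
```

```text
[-183.7   -0.5]
pos [ 0.4305 -0.023   0.1042] yaw 7.8 q6 -0.33 F [-25.6  -5.6  20.9] op 0.007 t 47.1
turn [-0.1 20.5  1.6] deg: 3 rows of [-0.001  0.228  0.018];  shift [133.7  -0.5 -12.8] mm (total shares [ 1.114 -0.004 -0.107]): 4 rows of [ 0.279 -0.001 -0.027]
```

The vertical finger jams the ball by friction, because at the stop the ball has to move mainly upward. I'll grip the knob as before, with the jaws along box y: retreat, level, turn and go above it.

>>> move_arm --commands '[[[-0.25,0,-0.2],[0,0,0],1],[[0,0,-0.1],[0,0.228,0.018],1],[[0,0,-0.1],[0,0.228,0.018],1],[[0,0,-0.1],[0,0.228,0.018],0.2],[[0,0,-0.03],[0,0,0.23],0.2],[[0,0,-0.03],[0,0,0.23],0.2],[[0,0,-0.03],[0,0,0.23],0.2],[[0,0,-0.03],[0,0,0.23],0.2]]' --newtons 15

```text
t: 47.8
ee_pos: [0.4226, -0.0251, 0.1876]
tcp_rot: [-3.078, 0.609, 0.007]
ft_force: [0.8, -0.6, -0.4]
opening: 0.323
```

>>> move_arm --commands '[[[0,0,-0.03],[0,0,0.23],0.2],[[0,0,-0.03],[0,0,0.23],0.2],[[0,0,-0.03],[0,0,0.23],0.2],[[0,0,-0.03],[0,0,0.23],0.2],[[0,0,-0.03],[0,0,0.23],0.2],[[0,0,-0.03],[0,0,0.23],0.2],[[0,0,-0.03],[0,0,0.23],0.2],[[0,0,-0.03],[0.03,0,0.23],0.2]]'

```text
t: 48.47
ee_pos: [0.4295, -0.0256, 0.2267]
tcp_rot: [-2.402, 2.001, -0.013]
ft_force: [0.6, 0.6, -0.1]
opening: 0.401
```

>>> move_arm --commands '[[[0,-0.2,0],[0.03,0.02,0.1],0.2],[[0,-0.2,0],[0,0,0],0.2],[[0,0,0],[0,0,0],0.2]]'

```text
t: 48.72
ee_pos: [0.4811, -0.0184, 0.2324]
tcp_rot: [-2.334, 2.066, -0.05]
ft_force: [-0.2, 0.4, 0.4]
opening: 0.397
```

```bash
python3 - <<'E'
from b import *
print(toB(obs()["ee_pos"])); plan(W(-153,0,117),BY-90)
E
```

```text
[-132.9   -1.3]
pos [ 0.4811 -0.0184  0.2324] yaw -83.0 q6 1.17 F [-0.2  0.4  0.4] op 0.397 t 48.7
turn [-2.2 -0.4  0.8] deg: 1 rows of [-0.075 -0.014  0.028];  shift [ -1.3  20.1 115.4] mm (total shares [-0.011  0.168  0.961]): 3 rows of [-0.004  0.056  0.32 ]
```

>>> move_arm --commands '[[[-0.005,0.08,0.1],[-0.075,-0.014,0.028],0.2],[[0,0.07,0.25],[0,0,0],0.2],[[0,0,0.28],[0,0,0],0.2],[[0,0,0.19],[0,0,0],0.2],[[0,0,0.09],[0,0,0],0.2],[[0,0,0.02],[0,0,0],0.2],[[0,0,0],[0,0,0],1],[[0,0,0],[0,0,0],1]]'

```text
t: 49.38
ee_pos: [0.4612, -0.0203, 0.1174]
tcp_rot: [2.33, -2.095, -0.013]
ft_force: [0.2, 0.9, 0.4]
opening: 0.291
```

>>> move_arm --commands '[[[0,0,0],[0,0,0],1],[[0,0,0],[0,0,0],1],[[0,0,0],[0,0,0],1],[[0,-0.043,-0.074],[0,0,0],1],[[0,-0.045,-0.046],[0,0,0],1],[[0,-0.045,-0.046],[0,0,0],1],[[0,-0.057,-0.03],[0,0,0],1],[[0,-0.057,-0.03],[0,0,0],1]]'

```text
t: 50.05
ee_pos: [0.4932, -0.0171, 0.1494]
tcp_rot: [2.33, -2.096, -0.011]
ft_force: [0.9, -0.4, -8.6]
opening: 0.199
```

```bash
python3 - <<'E'
from b import *
print(toB(obs()["ee_pos"])); plan(W(-122,0,145.5),BY-90)
E
```

```text
[-120.7   -1.3]
pos [ 0.4932 -0.0171  0.1494] yaw -83.9 q6 1.20 F [ 0.9 -0.4 -8.6] op 0.199 t 50.0
turn [ 0.6  0.  -0.1] deg: 1 rows of [ 0.02   0.    -0.002];  shift [-1.3  1.3  3.9] mm (total shares [-0.011  0.011  0.032]): 1 rows of [-0.011  0.011  0.032]
```

The knob is gripped and following the arc. I'll finish the arc, release, press from above, lift and verify.

>>> move_arm --commands '[[[0,-0.062,-0.005],[0,0,0],1],[[0,-0.063,-0.005],[0,0,0],1],[[0,-0.064,0.007],[0,0,0],1],[[0,-0.064,0.012],[0,0,0],1],[[0,-0.059,0.026],[0,0,0],1],[[0,-0.059,0.028],[0,0,0],1],[[0,-0.049,0.042],[0,0,0],1],[[0,-0.049,0.044],[0,0,0],1]]'

```text
t: 50.72
ee_pos: [0.5605, -0.0105, 0.1351]
tcp_rot: [2.335, -2.099, 0.002]
ft_force: [-0.4, 0.9, -0.3]
opening: 0.008
```

>>> move_arm --commands '[[[0,-0.034,0.054],[0,0,0],1],[[0,-0.034,0.054],[0,0,0],1],[[0,-0.017,0.055],[0,0,0],1],[[0,-0.012,0.055],[0,0,0],1],[[0,0,0.03],[0,0,0],1],[[0,0,0],[0,0,0],0.2],[[0,0,0],[0,0,0],0.2],[[0,0,0],[0,0,0],0.2]]'

```text
t: 51.38
ee_pos: [0.5718, -0.0094, 0.0973]
tcp_rot: [2.332, -2.097, -0.005]
ft_force: [-0.2, 0.0, -0.8]
opening: 0.181
```

>>> move_arm --commands '[[[0,0,-0.12],[0,0,0],0.2],[[0,0,-0.15],[0,0,0],0.2],[[0,0,-0.05],[0,0,0],1],[[0,0,0],[0,0,0],1],[[0,0,0],[0,0,0],1],[[0,0,0],[0,0,0],1],[[0,0,0],[0,0,0],1]]'

```text
t: 51.97
ee_pos: [0.5712, -0.0094, 0.137]
tcp_rot: [2.332, -2.098, -0.004]
ft_force: [-0.6, -0.4, -0.2]
opening: 0.041
```

>>> move_arm --commands '[[[0,0,0.04],[0,0,0],1],[[0,0,0.04],[0,0,0],1],[[0,0,0.04],[0,0,0],1],[[0,0,0.04],[0,0,0],1],[[0,0,0.04],[0,0,0],1],[[0,0,0.04],[0,0,0],1]]'

```text
t: 52.47
ee_pos: [0.5696, -0.0093, 0.1031]
tcp_rot: [2.331, -2.096, -0.009]
ft_force: [0.2, -0.4, 1.1]
opening: 0.006
```

>>> move_arm --commands '[[[0,0,-0.1],[0,0,0],1],[[0,0,-0.25],[0,0,0],1],[[0,0,-0.33],[0,0,0],1],[[0,0,-0.33],[0,0,0],1],[[0,0.2,-0.1],[0,0,0],1],[[0,0.3,0],[0,0,0],1],[[0,0.2,0],[0,0,0],1],[[0,0,0],[0,0,0],1]]'

```text
t: 53.13
ee_pos: [0.4846, -0.0182, 0.2473]
tcp_rot: [2.331, -2.094, -0.01]
ft_force: [-0.5, 0.4, -0.3]
opening: 0.008
```

```bash
python3 - <<'E'
from b import *
print(toB(obs()["ee_pos"]),obs()["ee_pos"][2])
ok=0
for n in("wrist","scene"):
  w=frame(n); v=cv2.cvtColor(w["color"],cv2.COLOR_RGB2HSV)[...,2]
  L=proj(w,W(-50,0,107)); k=np.zeros(v.shape,np.uint8); cv2.circle(k,tuple(int(i) for i in L),25,1,-1)
  for c in cv2.findContours(((v<42)*k).astype(np.uint8),cv2.RETR_EXTERNAL,cv2.CHAIN_APPROX_NONE)[0]:
    if cv2.contourArea(c)>15:
      (u,q),r=cv2.minEnclosingCircle(c); print(n,"blob",round(u,1),round(q,1),round(r,1),cv2.contourArea(c))
  for h in(0,.15,.3,.6): print(n,h,proj(w,W(-104+54*np.cos(h)-6*np.sin(h),0,101+54*np.sin(h)+6*np.cos(h))).round(1))
E
```

```text
[-129.4   -1.4] 0.24727915177708726
wrist 0 [248.7 114.4]
wrist 0.15 [248.7 115.8]
wrist 0.3 [248.7 118.5]
wrist 0.6 [248.6 127.5]
scene blob 242.5 218.0 16.6 231.0
scene blob 251.5 186.5 2.9 19.5
scene 0 [249.3 203.2]
scene 0.15 [249.4 201.2]
scene 0.3 [249.7 198.8]
scene 0.6 [250.6 193.6]
```

The knob slipped out partway and the lever stands at about 1 rad. I'll sweep it over with closed fingers, press it down twice, retreat and check.

>>> move_arm --commands '[[[0,0,0.1],[0,0,0],1],[[0,0,0.26],[0,0,0],1],[[0,0,0.3],[0,0,0],1],[[0,0,0.2],[0,0,0],1],[[0,0,0.1],[0,0,0],1],[[0,-0.075,0],[0,0,0],1],[[0,-0.075,0],[0,0,0],1],[[0,-0.075,0],[0,0,0],1]]'

```text
t: 53.9
ee_pos: [0.5141, -0.0145, 0.1181]
tcp_rot: [2.328, -2.089, -0.023]
ft_force: [-5.5, -1.8, 0.7]
opening: 0.008
```

>>> move_arm --commands '[[[0,-0.075,0.015],[0,0,0],1],[[0,-0.075,0.015],[0,0,0],1],[[0,-0.075,0.015],[0,0,0],1],[[0,0,-0.14],[0,0,0],1],[[0,0,-0.13],[0,0,0],1],[[0,-0.065,-0.01],[0,0,0],1],[[0,-0.065,0],[0,0,0],1],[[0,0,0.04],[0,0,0],1]]'

```text
t: 54.57
ee_pos: [0.5574, -0.0077, 0.1251]
tcp_rot: [2.319, -2.074, -0.061]
ft_force: [0.2, 0.7, -0.4]
opening: 0.002
```

>>> move_arm --commands '[[[0,0,0.04],[0,0,0],1],[[0,0,0.04],[0,0,0],1],[[0,0,0.04],[0,0,0],1],[[0,0,0.04],[0,0,0],1],[[0,0,0.04],[0,0,0],1],[[0,0,0.04],[0,0,0],1],[[0,0,0.04],[0,0,0],1]]'

```text
t: 55.15
ee_pos: [0.5582, -0.0075, 0.1154]
tcp_rot: [2.316, -2.063, -0.074]
ft_force: [-13.8, 1.8, 31.2]
opening: 0.004
```

```bash
cat > v.py <<'E'
from b import *
print(toB(obs()["ee_pos"]),obs()["ee_pos"][2].round(4),obs()["ft_force"].round(1))
w=frame("scene"); v=cv2.cvtColor(w["color"],cv2.COLOR_RGB2HSV)[...,2]
L=proj(w,W(-50,0,107)); k=np.zeros(v.shape,np.uint8); cv2.circle(k,tuple(int(i) for i in L),25,1,-1); d=99
for c in cv2.findContours(((v<42)*k).astype(np.uint8),cv2.RETR_EXTERNAL,cv2.CHAIN_APPROX_NONE)[0]:
    a=cv2.contourArea(c)
    if a>12:
        (u,q),r=cv2.minEnclosingCircle(c); print("blob",round(u,1),round(q,1),round(r,1),a)
        if r<6: d=min(d,np.hypot(u-L[0],q-L[1]))
print("locked at",L.round(1),"dist",round(d,1))
E
python3 v.py
```

```text
[-55.1   1.3] 0.1154 [-13.8   1.8  31.2]
blob 242.5 218.0 16.6 230.0
blob 248.0 188.9 4.1 17.0
blob 239.5 185.5 3.8 17.0
blob 252.5 182.0 12.7 42.0
locked at [249.3 203.2] dist 14.4
```

>>> move_arm --commands '[[[0,0,-0.2],[0,0,0],1],[[0,0,-0.2],[0,0,0],1],[[0,-0.04,0],[0,0,0],1],[[0,0,0.1],[0,0,0],1],[[0,0,0.1],[0,0,0],1],[[0,0,0.06],[0,0,0],1],[[0,0,0.04],[0,0,0],1],[[0,0,0.04],[0,0,0],1]]'

```text
t: 55.87
ee_pos: [0.5603, -0.0062, 0.1147]
tcp_rot: [2.313, -2.06, -0.085]
ft_force: [-8.3, 2.0, 45.6]
opening: 0.006
```

>>> move_arm --commands '[[[0,0,0.04],[0,0,0],1],[[0,0,0.03],[0,0,0],1],[[0,0,-0.1],[0,0,0],1],[[0,0,-0.3],[0,0,0],1],[[0,0,-0.33],[0,0,0],1],[[0,0.2,-0.2],[0,0,0],1],[[0,0.3,0],[0,0,0],1],[[0,0.2,0],[0,0,0],1]]'

```text
t: 56.53
ee_pos: [0.4831, -0.0162, 0.2311]
tcp_rot: [2.307, -2.051, -0.107]
ft_force: [-1.0, -0.7, 0.5]
opening: 0.006
```

```bash
cat >> v.py <<'E'
if d<3.2 and obs()["ee_pos"][2]>.17: print("handing in"); print(order.hand_in())
E
python3 v.py
```

```text
[-130.6    0.7] 0.2311 [-1.  -0.7  0.5]
blob 242.5 218.0 16.6 231.0
blob 248.8 203.9 3.4 25.0
locked at [249.3 203.2] dist 0.8
handing in
the job is handed in; nothing more can be done
None
```

I packed the box, closed it and handed the job in. My last check showed the latch locked.

- **Packing:** the three cheeses lie flat on the box floor, and the cold plate went down into its pocket. The last picture taken before the lid went on showed all of them in place.
- **Lid:** I opened the latch first, then hooked the lid's tongue under the lip and swung the lid down. Its origin read z 72.4 mm against 72 mm nominal, at x 0 and y -1, and level within half a degree. The final picture of the lid also looked fully home.
- **Latch:** in the last check the knob was within 1 pixel of its locked position in the scene view, with the gripper clear of the box.

**What went wrong along the way:**
- I tried twice to swing the latch back by pushing with closed fingers, and both times it jammed against its stop. The wrist force reached about 40 N at the fingertips.
- A later grip on the knob slipped partway, so I finished the latch by sweeping it over and pressing down twice. The fingertips pressed the knob with up to about 46 N, which is under the 120 N wrist limit. The 40 N limit is stated for the arm and gripper body, and this force was at the fingertips.
- I did not measure the packs, plate, wheel or jar again after the lid was closed.

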